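# Scoop a helping of washed potatoes from the tray into the pot

### The job

With the steel scoop, take at least three of the washed potatoes out of the enamel tray and tip them into the aluminium pot; do not handle the potatoes with the fingers, and leave none lying on the drainboard. Then stand the empty scoop back on the drainboard on its flat bottom and let go. Leave the pot standing where it is and do not disturb the cup, the saucer or the steam weight.

Things in the scene. Friction and masses are not known exactly. Their poses are not given: they have to be found in the camera images.
- scoop: steel scoop, 0.10-0.16 kg. Open pan 100 mm long (x), 96 wide (y; 106 over the flared side tops), flat bottom, sheet 2.5 mm; origin on the underside at the pan's middle, x to the open nose, z up. Sides fall from 42 mm high at the closed back to 6 at the nose. At the start it stands empty on its flat bottom on the drainboard, nose roughly to world +x, handle to the robot
- scoop_grip (a point): grip point on the scoop's wooden handle, 40 mm along it, at (-86, 0, 45) mm in the scoop's frame, same axes. The handle is a straight bar with flat sides, 18 mm wide (y), 22 mm high, 95 mm long; it leaves the pan's back wall at (-50, 0, 28) mm and rises backwards at 25 deg to the pan's floor. Hold it firmly: loads on the pan try to turn it between the fingers
- scoop_nose (a point): middle of the scoop's front lip, on the underside: at (50, 0, 0) mm in the scoop's frame, same axes
- tray: white enamelled tray with blue rim, fast on rubber feet (does not slide), long side along its x (roughly world x); origin under its middle on the drainboard, z up. Inner floor 250 mm (x) by 110 mm (y), 6 mm above the origin; all four sides lean out by 15 deg to the rim, 59 mm above the origin; 285 by 145 mm over the rim
- pot: round aluminium pot, loose, 0.5 to 0.8 kg; origin under the middle of its base, z up. Rim 95 mm above the origin, mouth 190 mm across inside, floor 5 mm thick. Its wire swing handle is folded down round the outside of the pot's own -x side and reaches 116 mm from the axis, below the rim
- drainboard: corrugated steel drainboard under everything, fixed; flat on its crests, which lie 10 mm above the world's z = 0. World x 0.30 to 0.93, y -0.48 to 0.70, with an edge lip 6 mm above the crests
- cup: red plastic cup, 76 mm across, 95 mm high, a bystander; origin under its base
- saucer: white ceramic saucer, 120 mm across, 20 mm high, a bystander; origin under its base
- steam_weight: steel steam weight of the pressure cooker, 44 mm across, 58 mm high, a bystander; origin under its base
- lid_rack: wire rack with slots, 270 mm (x) by 110 mm, with the pressure cooker lid standing in it, 260 mm high over all; fixed, a bystander; origin under its middle
- potato0: small washed potato, roundish, 42 mm long, 37 mm thick, 30 g; origin at its middle. Six of them lie in one layer on the tray's floor at the start, towards its +x end: the first 60 mm of floor at its -x end is clear
- potato1: another such potato, same size; origin at its middle
- potato2: another such potato, same size; origin at its middle
- potato3: another such potato, same size; origin at its middle
- potato4: another such potato, same size; origin at its middle
- potato5: another such potato, same size; origin at its middle

How it is judged:
On the way:
1. at least one potato lies in the scoop and the scoop is lifted clear above the tray (height (world z) of scoop above 0.1 m and ((x of potato0 in the frame of scoop between -0.06 and 0.06 m and y of potato0 in the frame of scoop between -0.055 and 0.055 m and z of potato0 in the frame of scoop between 0 and 0.065 m) or (x of potato1 in the frame of scoop between -0.06 and 0.06 m and y of potato1 in the frame of scoop between -0.055 and 0.055 m and z of potato1 in the frame of scoop between 0 and 0.065 m) or (x of potato2 in the frame of scoop between -0.06 and 0.06 m and y of potato2 in the frame of scoop between -0.055 and 0.055 m and z of potato2 in the frame of scoop between 0 and 0.065 m) or (x of potato3 in the frame of scoop between -0.06 and 0.06 m and y of potato3 in the frame of scoop between -0.055 and 0.055 m and z of potato3 in the frame of scoop between 0 and 0.065 m) or (x of potato4 in the frame of scoop between -0.06 and 0.06 m and y of potato4 in the frame of scoop between -0.055 and 0.055 m and z of potato4 in the frame of scoop between 0 and 0.065 m) or (x of potato5 in the frame of scoop between -0.06 and 0.06 m and y of potato5 in the frame of scoop between -0.055 and 0.055 m and z of potato5 in the frame of scoop between 0 and 0.065 m))), for 0.2 s.
At the end, for the whole second after the job is handed in: At least three potatoes lie inside the pot, below its rim; every other one lies in the tray or pot, none on the drainboard or in the scoop. The scoop stands at rest on the drainboard on its flat bottom (within 0.12 rad of level, 4.5 mm of the crests). The pot is upright ((horizontal distance between each of potato0, potato1, potato2 and pot below 0.09 m or horizontal distance between each of potato0, potato1, potato3 and pot below 0.09 m or horizontal distance between each of potato0, potato1, potato4 and pot below 0.09 m or horizontal distance between each of potato0, potato1, potato5 and pot below 0.09 m or horizontal distance between each of potato0, potato2, potato3 and pot below 0.09 m or horizontal distance between each of potato0, potato2, potato4 and pot below 0.09 m or horizontal distance between each of potato0, potato2, potato5 and pot below 0.09 m or horizontal distance between each of potato0, potato3, potato4 and pot below 0.09 m or horizontal distance between each of potato0, potato3, potato5 and pot below 0.09 m or horizontal distance between each of potato0, potato4, potato5 and pot below 0.09 m or horizontal distance between each of potato1, potato2, potato3 and pot below 0.09 m or horizontal distance between each of potato1, potato2, potato4 and pot below 0.09 m or horizontal distance between each of potato1, potato2, potato5 and pot below 0.09 m or horizontal distance between each of potato1, potato3, potato4 and pot below 0.09 m or horizontal distance between each of potato1, potato3, potato5 and pot below 0.09 m or horizontal distance between each of potato1, potato4, potato5 and pot below 0.09 m or horizontal distance between each of potato2, potato3, potato4 and pot below 0.09 m or horizontal distance between each of potato2, potato3, potato5 and pot below 0.09 m or horizontal distance between each of potato2, potato4, potato5 and pot below 0.09 m or horizontal distance between each of potato3, potato4, potato5 and pot below 0.09 m) and (horizontal distance between potato0 and pot below 0.09 m or (x of potato0 in the frame of tray between -0.14 and 0.14 m and y of potato0 in the frame of tray between -0.07 and 0.07 m)) and (horizontal distance between potato1 and pot below 0.09 m or (x of potato1 in the frame of tray between -0.14 and 0.14 m and y of potato1 in the frame of tray between -0.07 and 0.07 m)) and (horizontal distance between potato2 and pot below 0.09 m or (x of potato2 in the frame of tray between -0.14 and 0.14 m and y of potato2 in the frame of tray between -0.07 and 0.07 m)) and (horizontal distance between potato3 and pot below 0.09 m or (x of potato3 in the frame of tray between -0.14 and 0.14 m and y of potato3 in the frame of tray between -0.07 and 0.07 m)) and (horizontal distance between potato4 and pot below 0.09 m or (x of potato4 in the frame of tray between -0.14 and 0.14 m and y of potato4 in the frame of tray between -0.07 and 0.07 m)) and (horizontal distance between potato5 and pot below 0.09 m or (x of potato5 in the frame of tray between -0.14 and 0.14 m and y of potato5 in the frame of tray between -0.07 and 0.07 m)) and angle between scoop's own z axis and vertical below 0.12 rad and height (world z) of scoop between 0.006 and 0.0145 m and linear speed of scoop below 0.02 m/s and world x of scoop between 0.3 and 0.93 m and world y of scoop between -0.48 and 0.7 m and angle between pot's own z axis and vertical below 0.1 rad); the robot touches nothing.
It fails at once if a potato is handled with the fingers (pressed with more than 1.5 N) (contact force between the fingers and potato0 above 1.5 N or contact force between the fingers and potato1 above 1.5 N or contact force between the fingers and potato2 above 1.5 N or contact force between the fingers and potato3 above 1.5 N or contact force between the fingers and potato4 above 1.5 N or contact force between the fingers and potato5 above 1.5 N).
It fails at once if the pot is shoved more than 40 mm or tipped by more than 0.3 rad (distance of pot from where it was at the start of the episode above 0.04 m or angle between pot's own z axis and vertical above 0.3 rad).
It fails at once if the cup, the saucer or the steam weight is moved more than 25 mm (distance of any of cup, saucer, steam_weight from where it was at the start of the episode above 0.025 m).
It also fails if it takes over 64 s, if anything falls off the work surface, if the arm or the gripper's body presses on something with over 40 N, if the wrist force passes 120 N, or if a joint passes its speed limit or range.

### The arm

A 6-joint arm with a two-finger parallel gripper is mounted at the origin on the work surface. World frame = base frame: x ahead of the robot, y to its left, z up, the work surface at z = 0. Lengths are in m, angles in rad, forces in N, time in s.
With the tool pointing down it reaches from about 0.35 to 0.875 m from the base axis. Payload 4.2 kg.
Tool frame: the origin (TCP) lies at the very end of the fingers, on their centre line; the grasp point (between the pads) lies 19 mm behind it; z points along the fingers, y is the line along which they close (so a half turn about z gives the same grasp; the last joint's range is limited). The gripper opens to 87 mm and grips with 3 to 60 N. Pads are 19 mm wide; open, the fingers measure 117 mm over their backs; the gripper's body (75 mm by 190 mm) begins 51 mm behind the grasp point.
Start: joints at [1.372, 0.385, 0.008, 0, -1.194, -0.259], TCP at [0.276, 0.561, 0.185] pointing down, gripper open.
Joint ranges: [-3.14, 3.14], [-1.21, 2.06], [-1.07, 1.41], [-3.16, 2.05], [-2.99, -0.16], [-3.1, 3.1]. Speed limits (rad/s): [2.79, 2.79, 3.14, 3.14, 3.14, 3.14].

### API

Orientations are given as a unit quaternion [w, x, y, z].
In Python, from cell import monitor, cams, hand_in gives the robot as it stands.
- The arm moves only by the tool play_rows, never from a script. Its argument "increments" is a list of rows, each an object with "delta_pos": the shift along the world's x, y, z normalised to -1 to 1, where 1 is 0.08 m, a list of three; "delta_rot": the turn, a rotation vector about the world's x, y, z normalised to -1 to 1, where 1 is 180 degrees, a list of three; "grip": the opening, from -1 (shut) to 1 (fully open). A call has 1 to 8 rows; each row is the pose to reach, as a shift and turn from the pose commanded when the call began, turning the shorter way round; what a row does not reach only later rows make up. A row lasts 1/10 s, in which the tool goes at most 50 mm and 8.59 degrees, less where a joint would pass 70% of its speed; a pose out of reach is approached as far as the arm can. A call with a number of a shift or a turn outside -1 to 1 is refused whole. A call with a gripper value outside its range is refused whole. The fingers move at their own pace and stop on an object; "squeeze" is the grip in N (left out, the last holds). Time passes only in rows, so rows that repeat a pose let the fingers close. It gives the time, the measured TCP pose, the force, the opening and the grip force at its end, in the units of the state.
- monitor.read_state(): the state, without advancing time (a new reading comes with each control period).
- cams.get_image(name): name is "side" or "top" or "wrist"; returns a dict with "frame" (420x560x3 uint8, red, green, blue), "fx", "fy", "cx", "cy" (pixels), "xyz" and "rotation" of the camera in the world. Camera axes: x right, y up, looking along -z (the intrinsics and any distortion apply to the point x, -y, -z); pixel columns grow to the right and rows downward; lengths in m; the calibration is good to about 2 mm. A picture is of the moment at which its call begins. There is no depth.
- hand_in(): hands the job in; it is judged then, once.
The state is a dict: "clock": time; "qpos": joint angles; "joint_velocities": joint speeds; "joint_efforts": joint torques, N m; "tcp_pos": TCP position; "orientation": TCP orientation; "force": force on the tool from outside, world axes, zero at the start; "torque": the same for the moment, N m; "finger_gap": finger opening in m; "gripper_force": force on a finger pad.
Only numpy, scipy, OpenCV 4.12 (cv2) and the standard library are available. Lean on these libraries where they do the work, as an engineer would, in place of code of your own. Each camera call takes 0.05 s, during which the arm holds its last target. There are 200 camera calls.

## Working session

There is one attempt and no reset: what is moved stays moved. The work goes in short steps, Python scripts to look and compute and a tool call to move; the robot and the scene stay as the last step left them, time stands still between calls to the robot, and variables do not carry over. Pictures are saved under pics/ and viewed, at most 10 in all, crops included, and the job is handed in when it is done.

Besides the shell and the picture viewer there is one more tool, called after "Emit:" as name(argument=value, ...) on one line, values as JSON. play_rows: Moves the arm, as the interface text tells. Its arguments: {"type":"object","properties":{"increments":{"type":"array"},"squeeze":{"type":"number"}},"required":["increments"]}

```bash
mkdir -p pics; ls
cat > h.py <<'E'
import numpy as np,cv2
from scipy.spatial.transform import Rotation as R
from cell import monitor,cams,hand_in
def snap(n,f):
    im=cams.get_image(n); cv2.imwrite(f'pics/{f}.png',im['frame'][:,:,::-1]); np.save(f'pics/{f}.npy',{k:im[k] for k in im},allow_pickle=True); return im
def load(f): return np.load(f'pics/{f}.npy',allow_pickle=True).item()
def rot(im):
    r=np.array(im['rotation'],float); 
    return r if r.shape==(3,3) else R.from_quat(np.roll(r,-1)).as_matrix()
def px(im,u,v,z):
    d=rot(im)@np.array([(u-im['cx'])/im['fx'],-(v-im['cy'])/im['fy'],-1]); c=np.array(im['xyz']); return c+d*(z-c[2])/d[2]
def proj(im,p):
    q=rot(im).T@(np.array(p)-im['xyz']); return im['cx']-im['fx']*q[0]/q[2], im['cy']+im['fy']*q[1]/q[2]
E
python3 - <<'E'
from h import *
for n in('top','side'):
    im=snap(n,n+'0'); print({k:im[k] for k in im if k!='frame'})
a=[cv2.imread(f'pics/{n}0.png') for n in('top','side')]
print(monitor.read_state())
E
```

```text
pics
{'fx': 437.79144723035853, 'fy': 437.79144723035853, 'cx': 277.42598032716046, 'cy': 202.88095417823718, 'xyz': array([0.52322629, 0.16567275, 1.40207355]), 'rotation': array([ 0.71522883,  0.02641236, -0.02526918, -0.69793379])}
{'fx': 494.05436616665423, 'fy': 494.05436616665423, 'cx': 280.0078560014388, 'cy': 209.32022627158216, 'xyz': array([-0.03299483, -0.55845933,  0.76544304]), 'rotation': array([ 0.82730321,  0.42843886, -0.16360472, -0.32441182])}
{'clock': 0.1, 'qpos': array([ 1.37159672e+00,  3.85469805e-01,  6.76671656e-03, -4.50603369e-04,
       -1.19400291e+00, -2.58565927e-01]), 'joint_velocities': array([-0.00146102, -0.00131871,  0.00296373,  0.00191364,  0.00048937,
       -0.00056459]), 'joint_efforts': array([ 8.20010591e-04, -3.91690028e+01,  1.87935930e+01,  4.23185930e+00,
        1.34727691e-02, -7.43927876e-05]), 'tcp_pos': array([0.27594808, 0.5600998 , 0.18447435]), 'orientation': array([ 9.60630897e-04,  9.73901168e-01, -2.26970392e-01, -1.80986705e-04]), 'force': array([ 0.4703823 , -0.19638594,  0.30856626]), 'torque': array([0.00934103, 0.03761592, 0.04100908]), 'gripper_force': 0.0, 'finger_gap': 0.08687113864417075}
```

View pics/top0.png

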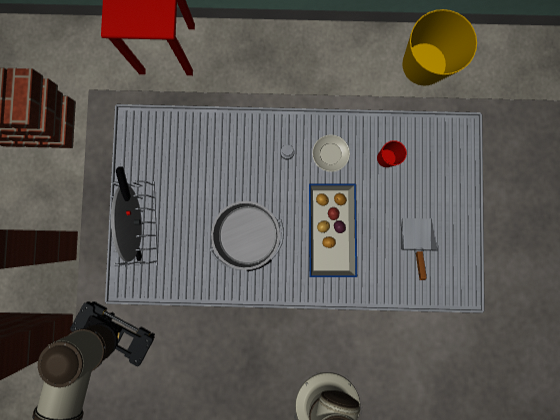

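View pics/side0.png

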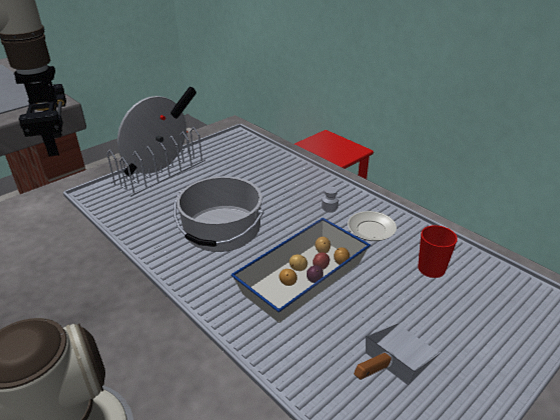

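The top view shows the scoop at (418,233) with its handle tip at (422,279), the tray spanning (310–356, 184–276) with its six potatoes in the upper part, and the pot at (247,236). The side view agrees. Next I measure them.

```bash
cat > m.py <<'E'
from h import *
def handle(im):
    f=im['frame']; hsv=cv2.cvtColor(f,cv2.COLOR_RGB2HSV)
    m=cv2.inRange(hsv,(5,120,60),(18,255,220)); return m
if __name__=='__main__':
    im=load('top0'); f=im['frame']; hsv=cv2.cvtColor(f,cv2.COLOR_RGB2HSV)
    m=handle(im); m[:,:390]=0; m[:150]=0; m[300:]=0
    r=cv2.minAreaRect(np.argwhere(m>0)[:,::-1].astype(np.float32)); print('handle',r,cv2.boxPoints(r).tolist()); 
    ms=handle(load('side0')); ms[:330]=0; ms[:,:340]=0; c=cv2.minAreaRect(np.argwhere(ms>0)[:,::-1].astype(np.float32)); print('side handle',c)
    b=cv2.inRange(hsv,(100,110,40),(130,255,255)); b[:,:300]=0;b[:,370:]=0;b[:170]=0;b[290:]=0
    r=cv2.minAreaRect(np.argwhere(b>0)[:,::-1].astype(np.float32)); print('tray'); 
    for p in cv2.boxPoints(r): print(p,px(im,*p,0.069))
    print('traycentre',px(im,*r[0],0.069))
    fr=f[170:290,300:365]; 
    g=cv2.inRange(hsv,(0,90,40),(35,255,255))|cv2.inRange(hsv,(140,60,30),(180,255,255)); g[:,:313]=0;g[:,353:]=0;g[:188]=0;g[272:]=0
    n,l,s,c=cv2.connectedComponentsWithStats(g)
    for i in range(1,n):
        if s[i,4]>20: print('pot',c[i],s[i,4],px(im,*c[i],0.035))
    for nm,u,v in (('nose L',402,219),('nose R',435,219),('backL',403,249),('backR',438,248)): print(nm,px(im,u,v,0.015))
    print('pot',px(im,247,236,0.105), px(im,213,236,.105),px(im,281,236,.105),px(im,247,202,.105),px(im,247,268,.105))
    print('cup',px(im,391,154,.1),'sauc',px(im,331,153,.03),'w',px(im,287,152,.06))
    o=np.hstack([cv2.resize(f[195:290,395:445,::-1],None,fx=6,fy=6),cv2.resize(f[180:280,300:370,::-1],(400,570))]); cv2.imwrite('pics/c1.png',o); print(o.shape)
E
python3 m.py
```

```text
handle ((420.77996826171875, 265.4599914550781), (27.71858787536621, 6.788225173950195), 81.8698959350586) [[415.4599914550781, 252.22000122070312], [422.1799621582031, 251.25997924804688], [426.0999450683594, 278.6999816894531], [419.3799743652344, 279.6600036621094]]
side handle ((371.79736328125, 364.5790710449219), (13.014467239379883, 39.377105712890625), 64.29004669189453)
tray
[308.99997 183.99997] [0.6811488  0.07377554 0.069     ]
[355.99997 183.99997] [ 0.68466286 -0.07010839  0.069     ]
[355.99997 275.99997] [ 0.40557244 -0.07328822  0.069     ]
[308.99997 275.99997] [0.4020904  0.06840752 0.069     ]
traycentre [ 5.42299693e-01 -3.22562153e-04  6.90000000e-02]
pot [339.68421053 198.72807018] 114 [ 0.64111991 -0.02555738  0.035     ]
pot [321.86206897 199.31034483] 116 [0.63792539 0.03022523 0.035     ]
pot [333.02727273 213.24545455] 110 [ 0.59508894 -0.00540325  0.035     ]
pot [322.9009009  226.05405405] 111 [0.55433547 0.02555676 0.035     ]
pot [339.02803738 226.30841121] 107 [ 0.55477462 -0.02473004  0.035     ]
pot [328.52586207 241.87068966] 116 [0.50563097 0.00723589 0.035     ]
nose L [ 0.58324054 -0.22657906  0.015     ]
nose R [ 0.58579815 -0.33105268  0.015     ]
backL [ 0.48874391 -0.23008132  0.015     ]
backR [ 0.49458599 -0.34034129  0.015     ]
pot [0.51790552 0.25639869 0.105     ] [0.51544402 0.35683155 0.105     ] [0.52036674 0.15597705 0.105     ] [0.61859911 0.25937804 0.105     ] [0.42417039 0.25362522 0.105     ]
cup [ 0.77419258 -0.16876316  0.1       ] sauc [0.78625705 0.00330143 0.03      ] w [0.78031726 0.14325269 0.06      ]
(570, 700, 3)
```

View pics/c1.png

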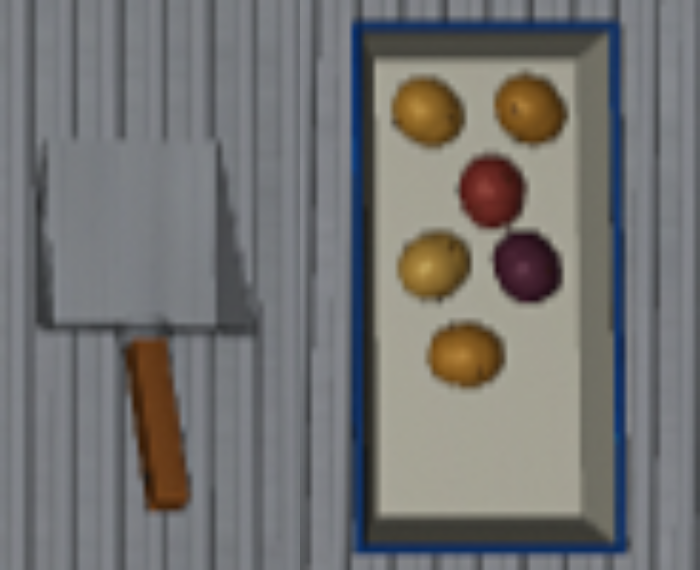

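The crop shows the scoop's pan floor with its nose edge at row 218 and back edge at row 249. The brown handle runs from (419,252) to (423,279), and the potatoes sit loosely packed, starting about 80 mm from the tray's −x wall.

Run:
```python
from h import *
im=load('top0')
print('nose',px(im,416.8,218,.0125),'back',px(im,417.7,248.7,.0125))
print('hbase',px(im,418.8,251.7,.052),'hend',px(im,422.7,279.2,.089))
s=load('side0')
# side handle centre at mid height
print(px(s,371.8,364.6,.0581)); print(monitor.read_state()['clock'])
n=px(im,416.8,218,.0125);b=px(im,417.7,248.7,.0125);he=px(im,422.7,279.2,.089)
for yaw in (np.arctan2(n[1]-b[1],n[0]-b[0]),np.arctan2(n[1]-he[1],n[0]-he[0])):
    c,q=np.cos(yaw),np.sin(yaw); o=n[:2]-.05*np.array([c,q]); print(yaw,o,o-.086*np.array([c,q]))
    for L in(-.086,-.0975): print(proj(s,[*(o+L*np.array([c,q])),.01+.028+(-L-.05)*.466]),end=' ')
    print()
st=monitor.read_state(); print(R.from_quat(np.roll(st['orientation'],-1)).as_matrix())
```

```text
nose [ 0.58767245 -0.27422275  0.0125    ] back [ 0.49076256 -0.27718476  0.0125    ]
hbase [ 0.4826121  -0.26797738  0.052     ] hend [ 0.40279097 -0.26773948  0.089     ]
[ 0.44099009 -0.2675198   0.0581    ]
0.1
0.030555050089941492 [ 0.53769579 -0.27575026] [ 0.45173593 -0.27837759]
(np.float64(380.5814162072212), np.float64(366.136373577112)) (np.float64(376.86102349014266), np.float64(368.13983696149614)) 
-0.03505279449853113 [ 0.53770317 -0.27247047] [ 0.451756   -0.26945654]
(np.float64(376.45142380771847), np.float64(362.9545503640354)) (np.float64(372.3588741221866), np.float64(364.63752868325355)) 
[[ 8.96968816e-01 -4.42093113e-01 -7.88595871e-04]
 [-4.42093808e-01 -8.96967036e-01 -1.78896186e-03]
 [ 8.35432156e-05  1.95327635e-03 -9.99998089e-01]]
```

Emit:
play_rows(increments=[{"delta_pos": [0,-0.47,0.25],"delta_rot": [0,0,-0.0427],"grip": 1},{"delta_pos": [0,-0.94,0.5],"delta_rot": [0,0,-0.0855],"grip": 1}], squeeze=60)

```text
clock: 0.3
tcp_pos: [0.2758, 0.4842, 0.2237]
orientation: [0.002, 0.934, -0.358, 0.0]
force: [0.6, -0.4, 0.8]
finger_gap: 0.087
gripper_force: 0.0
```

Emit:
play_rows(increments=[{"delta_pos": [0,-0.47,0.1],"delta_rot": [0,0,-0.0427],"grip": 1},{"delta_pos": [0,-0.94,0.2],"delta_rot": [0,0,-0.0855],"grip": 1}])

```text
clock: 0.5
tcp_pos: [0.276, 0.4087, 0.2416]
orientation: [0.0, 0.877, -0.48, -0.0]
force: [-0.7, 0.0, 0.4]
finger_gap: 0.0871
gripper_force: 0.0
```

Emit:
play_rows(increments=[{"delta_pos": [0.15,-0.47,0],"delta_rot": [0,0,-0.0427],"grip": 1},{"delta_pos": [0.3,-0.94,0],"delta_rot": [0,0,-0.0855],"grip": 1}])

```text
clock: 0.7
tcp_pos: [0.3, 0.3334, 0.2415]
orientation: [-0.0, 0.806, -0.592, -0.0]
force: [1.8, -0.7, 0.4]
finger_gap: 0.087
gripper_force: 0.0
```

Emit:
play_rows(increments=[{"delta_pos": [0.15,-0.47,0],"delta_rot": [0,0,-0.0427],"grip": 1},{"delta_pos": [0.3,-0.94,0],"delta_rot": [0,0,-0.0855],"grip": 1}])

```text
clock: 0.9
tcp_pos: [0.3241, 0.2581, 0.2412]
orientation: [0.0, 0.719, -0.695, -0.0]
force: [0.8, -0.3, 0.2]
finger_gap: 0.0869
gripper_force: 0.0
```

Emit:
play_rows(increments=[{"delta_pos": [0.15,-0.47,0],"delta_rot": [0,0,-0.0427],"grip": 1},{"delta_pos": [0.3,-0.94,0],"delta_rot": [0,0,-0.0855],"grip": 1}])

```text
clock: 1.1
tcp_pos: [0.3481, 0.1829, 0.2413]
orientation: [-0.0, -0.619, 0.785, 0.0]
force: [0.8, 1.0, -0.2]
finger_gap: 0.0873
gripper_force: 0.0
```

Emit:
play_rows(increments=[{"delta_pos": [0.15,-0.47,0],"delta_rot": [0,0,-0.0427],"grip": 1},{"delta_pos": [0.3,-0.94,0],"delta_rot": [0,0,-0.0855],"grip": 1}])

```text
clock: 1.3
tcp_pos: [0.372, 0.1078, 0.2413]
orientation: [0.0, -0.509, 0.861, 0.0]
force: [0.1, -0.4, 1.1]
finger_gap: 0.0871
gripper_force: 0.0
```

Emit:
play_rows(increments=[{"delta_pos": [0.15,-0.47,0],"delta_rot": [0,0,-0.0427],"grip": 1},{"delta_pos": [0.3,-0.94,0],"delta_rot": [0,0,-0.0855],"grip": 1}])

```text
clock: 1.5
tcp_pos: [0.396, 0.0326, 0.2414]
orientation: [0.0, -0.389, 0.921, 0.0]
force: [-0.0, -0.2, -0.4]
finger_gap: 0.0872
gripper_force: 0.0
```

Emit:
play_rows(increments=[{"delta_pos": [0.15,-0.47,0],"delta_rot": [0,0,-0.0427],"grip": 1},{"delta_pos": [0.3,-0.94,0],"delta_rot": [0,0,-0.0855],"grip": 1}])

```text
clock: 1.7
tcp_pos: [0.4201, -0.0426, 0.2413]
orientation: [0.0, -0.262, 0.965, 0.0]
force: [0.2, -0.1, 0.2]
finger_gap: 0.0868
gripper_force: 0.0
```

Emit:
play_rows(increments=[{"delta_pos": [0,-0.47,0],"delta_rot": [0,0,-0.0427],"grip": 1},{"delta_pos": [0,-0.94,0],"delta_rot": [0,0,-0.0855],"grip": 1}])

```text
clock: 1.9
tcp_pos: [0.4199, -0.1178, 0.241]
orientation: [-0.0, -0.13, 0.992, 0.0]
force: [0.5, -0.5, 0.2]
finger_gap: 0.0871
gripper_force: 0.0
```

Emit:
play_rows(increments=[{"delta_pos": [0,-0.47,0],"delta_rot": [0,0,-0.0427],"grip": 1},{"delta_pos": [0,-0.94,0],"delta_rot": [0,0,-0.0855],"grip": 1}])

```text
clock: 2.1
tcp_pos: [0.4197, -0.1929, 0.2411]
orientation: [-0.0, 0.004, 1.0, 0.0]
force: [0.2, -0.0, -0.0]
finger_gap: 0.0874
gripper_force: 0.0
```

Emit:
play_rows(increments=[{"delta_pos": [0,-0.47,-0.2],"delta_rot": [0,-0.04,0],"grip": 1},{"delta_pos": [0,-0.94,-0.5],"delta_rot": [0,-0.08,0],"grip": 1},{"delta_pos": [0,-0.94,-0.8],"delta_rot": [0,-0.1111,0],"grip": 1}])

```text
clock: 2.4
tcp_pos: [0.4195, -0.2698, 0.1769]
orientation: [0.176, 0.003, 0.984, -0.001]
force: [-0.1, -0.1, -1.3]
finger_gap: 0.087
gripper_force: 0.0
```

Run:
```python
from h import *
im=snap('wrist','w1'); s=monitor.read_state(); print(s['qpos'],s['tcp_pos'],R.from_quat(np.roll(s['orientation'],-1)).as_matrix())
m=cv2.inRange(cv2.cvtColor(im['frame'],cv2.COLOR_RGB2HSV),(5,120,60),(18,255,220))
r=cv2.minAreaRect(np.argwhere(m>0)[:,::-1].astype(np.float32)); print(r,px(im,*r[0],.0685))
```

```text
[-0.32732858  0.02368199 -0.49324979 -0.16921734 -0.73454057 -1.14729173] [ 0.41277986 -0.2655517   0.17015097] [[-0.94108427  0.00985937  0.33802838]
 [ 0.01206732  0.99991737  0.00443099]
 [-0.33795676  0.00824903 -0.94112549]]
((328.0, 248.5), (203.0, 462.0), 90.0) [ 0.52951688 -0.2178388   0.0685    ]
```

View pics/w1.png

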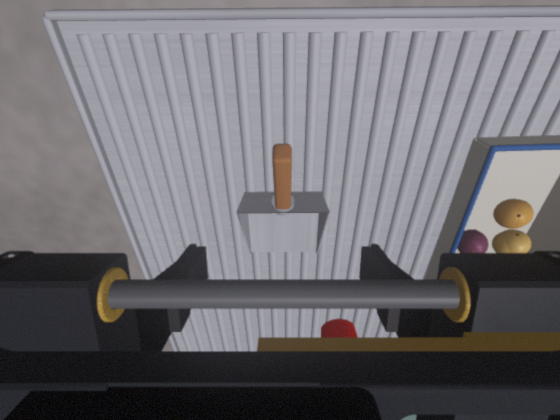

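The wrist view shows the scoop lying squarely, with its handle running from (283,150) to (283,205), pan corners at about (238,210) and (328,210), and clear space around it.

Run:
```python
from h import *
im=load('w1')
print(px(im,282.5,147,.089),px(im,283,205,.052),px(im,249.5,251,.0125),px(im,317,251,.0125),px(im,238,210,.052),px(im,328,210,.052),im['xyz'])
s=monitor.read_state(); print(s['tcp_pos'])
```

```text
[ 0.39235707 -0.26993564  0.089     ] [ 0.47869022 -0.27025307  0.052     ] [ 0.5857223  -0.31892198  0.0125    ] [ 0.58611996 -0.22272308  0.0125    ] [ 0.48533707 -0.3212687   0.052     ] [ 0.48582153 -0.21938763  0.052     ] [ 0.28017722 -0.26785541  0.33781175]
[ 0.41277986 -0.2655517   0.17015097]
```

Emit:
play_rows(increments=[{"delta_pos": [0,0,-0.25],"delta_rot": [0,0,0],"grip": 1},{"delta_pos": [0,0,-0.5],"delta_rot": [0,0,0],"grip": 1},{"delta_pos": [0,0,-0.5],"delta_rot": [0,0,0],"grip": 1},{"delta_pos": [0,0,-0.5],"delta_rot": [0,0,0],"grip": 1}])

```text
clock: 2.85
tcp_pos: [0.4203, -0.2665, 0.1376]
orientation: [0.173, 0.001, 0.985, 0.0]
force: [1.0, -0.5, -0.7]
finger_gap: 0.0871
gripper_force: 0.0
```

Emit:
play_rows(increments=[{"delta_pos": [0.1,-0.04,-0.3],"delta_rot": [0,0,0],"grip": 1},{"delta_pos": [0.22,-0.04,-0.6],"delta_rot": [0,0,0],"grip": 1},{"delta_pos": [0.22,-0.04,-0.6],"delta_rot": [0,0,0],"grip": 1}])

```text
clock: 3.15
tcp_pos: [0.4375, -0.2691, 0.0878]
orientation: [0.172, 0.001, 0.985, 0.001]
force: [-0.7, 0.0, -0.1]
finger_gap: 0.0872
gripper_force: 0.0
```

Emit:
play_rows(increments=[{"delta_pos": [0.12,0,-0.33],"delta_rot": [0,0,0],"grip": 1},{"delta_pos": [0.23,0,-0.65],"delta_rot": [0,0,0],"grip": 1},{"delta_pos": [0.23,0,-0.65],"delta_rot": [0,0,0],"grip": 1},{"delta_pos": [0.23,0,-0.65],"delta_rot": [0,0,0],"grip": 1}])

```text
clock: 3.55
tcp_pos: [0.4569, -0.27, 0.0389]
orientation: [0.174, 0.001, 0.985, -0.0]
force: [0.6, 0.2, 0.2]
finger_gap: 0.0867
gripper_force: 0.0
```

Emit:
play_rows(increments=[{"delta_pos": [0,0,0],"delta_rot": [0,0,0],"grip": -1},{"delta_pos": [0,0,0],"delta_rot": [0,0,0],"grip": -1},{"delta_pos": [0,0,0],"delta_rot": [0,0,0],"grip": -1},{"delta_pos": [0,0,0],"delta_rot": [0,0,0],"grip": -1},{"delta_pos": [0,0,0],"delta_rot": [0,0,0],"grip": -1},{"delta_pos": [0,0,0],"delta_rot": [0,0,0],"grip": -1},{"delta_pos": [0,0,0],"delta_rot": [0,0,0],"grip": -1}], squeeze=60)

```text
clock: 4.25
tcp_pos: [0.4562, -0.2698, 0.0374]
orientation: [0.174, 0.001, 0.985, 0.0]
force: [-0.0, -0.3, -0.7]
finger_gap: 0.0389
gripper_force: 0.0
```

Run:
```python
from h import *
s=monitor.read_state(); print({k:s[k] for k in('clock','tcp_pos','orientation','force','finger_gap','gripper_force','qpos')})
```

```text
{'clock': 4.25, 'tcp_pos': array([ 0.45618628, -0.26978116,  0.03743486]), 'orientation': array([1.73604376e-01, 1.11363281e-03, 9.84814826e-01, 1.97189531e-04]), 'force': array([-0.03678907, -0.29025939, -0.73206195]), 'finger_gap': 0.03891102092939746, 'gripper_force': 0.0, 'qpos': array([-0.30859668,  0.27968011, -0.56470641, -0.26638019, -0.40555155,
       -1.03633286])}
```

Emit:
play_rows(increments=[{"delta_pos": [0,0,0],"delta_rot": [0,0,0],"grip": -1},{"delta_pos": [0,0,0],"delta_rot": [0,0,0],"grip": -1},{"delta_pos": [0,0,0],"delta_rot": [0,0,0],"grip": -1},{"delta_pos": [0,0,0],"delta_rot": [0,0,0],"grip": -1},{"delta_pos": [0,0,0],"delta_rot": [0,0,0],"grip": -1},{"delta_pos": [0,0,0],"delta_rot": [0,0,0],"grip": -1}], squeeze=60)

```text
clock: 4.85
tcp_pos: [0.4562, -0.2697, 0.0374]
orientation: [0.174, 0.001, 0.985, 0.0]
force: [0.3, 0.2, -0.5]
finger_gap: 0.0137
gripper_force: 60.0
```

Emit:
play_rows(increments=[{"delta_pos": [0,0,0.2],"delta_rot": [0,0,0],"grip": -1},{"delta_pos": [0,0,0.6],"delta_rot": [0,0,0],"grip": -1},{"delta_pos": [0,0,1],"delta_rot": [0,0,0.0056],"grip": -1},{"delta_pos": [0,0,1],"delta_rot": [0,0,0.0056],"grip": -1}])

```text
clock: 5.25
tcp_pos: [0.459, -0.2711, 0.1222]
orientation: [0.178, -0.009, 0.984, -0.0]
force: [1.2, -0.7, -1.2]
finger_gap: 0.0137
gripper_force: 60.0
```

Run:
```python
from h import *
im=snap('side','s2'); cv2.imwrite('pics/s2c.png',cv2.resize(im['frame'][240:420,300:540,::-1],None,fx=3,fy=3))
```

```text
(no output)
```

View pics/s2c.png

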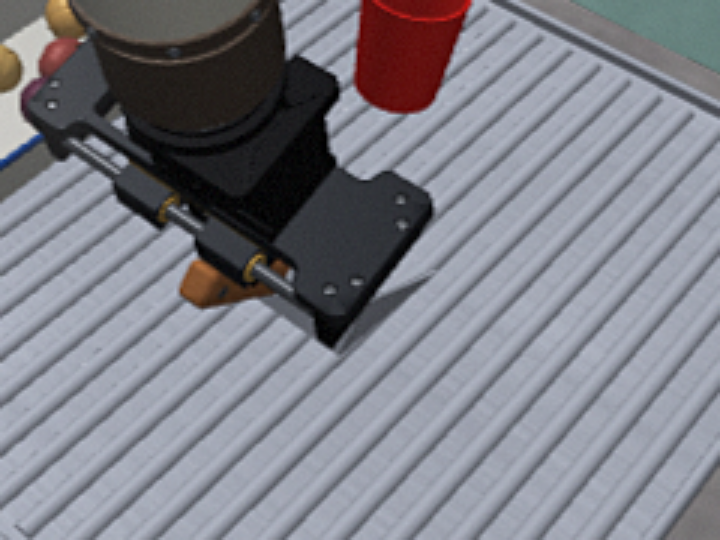

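Emit:
play_rows(increments=[{"delta_pos": [-0.09,0.3,0.2],"delta_rot": [0,0.028,0],"grip": -1},{"delta_pos": [-0.19,0.84,0.4],"delta_rot": [0,0.0556,0],"grip": -1}])

```text
clock: 5.5
tcp_pos: [0.4387, -0.2032, 0.1479]
orientation: [0.083, -0.005, 0.997, 0.002]
force: [0.7, 0.8, -2.1]
finger_gap: 0.0136
gripper_force: 60.0
```

Emit:
play_rows(increments=[{"delta_pos": [-0.09,0.42,0.2],"delta_rot": [0,0.028,0],"grip": -1},{"delta_pos": [-0.19,0.84,0.4],"delta_rot": [0,0.0556,0],"grip": -1}])

```text
clock: 5.7
tcp_pos: [0.424, -0.1339, 0.1808]
orientation: [-0.003, -0.007, 1.0, 0.003]
force: [1.1, -0.4, -2.4]
finger_gap: 0.014
gripper_force: 60.0
```

Emit:
play_rows(increments=[{"delta_pos": [-0.09,0.42,0.1],"delta_rot": [0,0.028,0],"grip": -1},{"delta_pos": [-0.19,0.84,0.2],"delta_rot": [0,0.0556,0],"grip": -1}])

```text
clock: 5.9
tcp_pos: [0.4095, -0.0665, 0.1969]
orientation: [-0.09, -0.007, 0.996, 0.004]
force: [-0.1, -0.9, -2.6]
finger_gap: 0.014
gripper_force: 60.0
```

Emit:
play_rows(increments=[{"delta_pos": [-0.09,0.42,0],"delta_rot": [0,0.028,0],"grip": -1},{"delta_pos": [-0.19,0.84,0],"delta_rot": [0,0.0556,0],"grip": -1},{"delta_pos": [-0.19,0.84,0],"delta_rot": [0,0.0556,0],"grip": -1},{"delta_pos": [-0.19,0.84,0],"delta_rot": [0,0.0556,0],"grip": -1}])

```text
clock: 6.3
tcp_pos: [0.395, -0.0005, 0.1958]
orientation: [-0.175, -0.007, 0.984, 0.004]
force: [-0.6, -0.3, -1.8]
finger_gap: 0.0137
gripper_force: 60.0
```

Run:
```python
from h import *
a=snap('side','s3');b=snap('top','t3'); w=snap('wrist','w3')
f=np.hstack([cv2.resize(a['frame'][150:350,180:400],None,fx=1.8,fy=2.0),cv2.resize(b['frame'][170:300,290:370],(400,400))])
cv2.imwrite('pics/c3.png',f[:,:,::-1]); print(f.shape)
s=monitor.read_state(); print(s['qpos'],s['tcp_pos'],s['orientation'],s['torque'])
```

```text
(400, 796, 3)
[ 0.3075707   0.20089643 -0.23567074 -0.11053718 -1.46808271 -1.83640303] [ 0.39484495 -0.00166657  0.19711139] [-0.17418376 -0.00594526  0.98468636  0.00417621] [-0.02583957 -0.96659986  0.02600454]
```

View pics/c3.png

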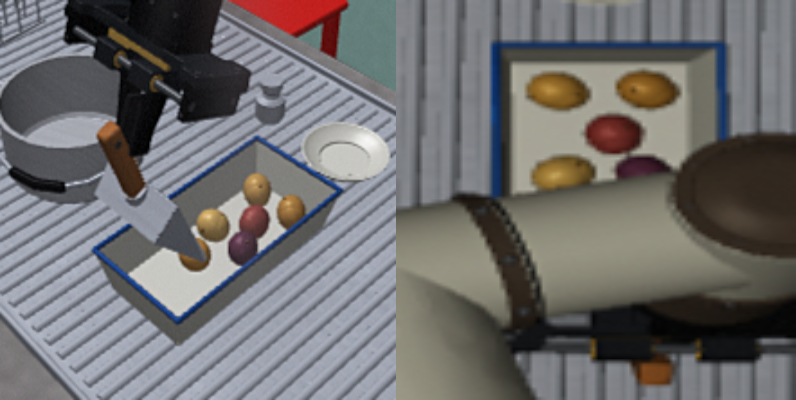

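The side view shows the scoop pitched nose down above the tray's near end, with its handle end at about px (238,214) and its right nose corner at about (295,281). I check that against the predicted pose.

Run:
```python
from h import *
a=load('s3'); T=np.array([-.0798,0,.0274]); t=np.array([.395,-.001,.1965])
for p in(36,40,44):
    Rm=(R.from_euler('y',p,degrees=True)*R.from_euler('z',1,degrees=True)).as_matrix()
    print(p,[np.round(proj(a,t+Rm@(np.array(q)-T)),1) for q in([-.136,0,.068],[.05,-.048,0],[.05,.048,0],[-.05,-.053,.042])])
w=load('w3');f=w['frame'];print(w['xyz'])
cv2.imwrite('pics/w3s.png',cv2.resize(f[:,:,::-1],(560,420)))
```

```text
36 [array([237. , 217.3]), array([299.9, 271.3]), array([267.3, 248.5]), array([281.1, 249.5])]
40 [array([239.1, 215.6]), array([297.2, 275.3]), array([264.8, 252.1]), array([280.9, 250.6])]
44 [array([241.2, 214. ]), array([294.5, 279.1]), array([262.2, 255.7]), array([280.6, 251.8])]
[ 0.39293105 -0.00285865  0.40979218]
```

View pics/w3s.png

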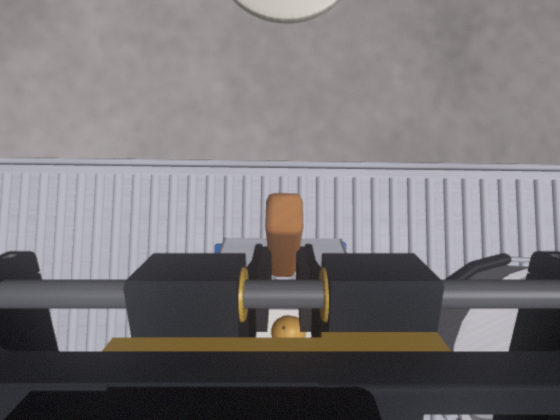

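The wrist view shows the handle centred between the fingers and the tray straight ahead. The scoop droops about 3–4° nose-down in the grip, so I will feel for the floor.

Emit:
play_rows(increments=[{"delta_pos": [0.07,0.01,-0.3],"delta_rot": [0,0,0],"grip": -1},{"delta_pos": [0.07,0.01,-0.6],"delta_rot": [0,0,0],"grip": -1},{"delta_pos": [0.07,0.01,-0.75],"delta_rot": [0,0,0],"grip": -1},{"delta_pos": [0.07,0.01,-0.8],"delta_rot": [0,0,0],"grip": -1},{"delta_pos": [0.07,0.01,-0.84],"delta_rot": [0,0,0],"grip": -1}])

```text
clock: 6.95
tcp_pos: [0.4013, -0.0006, 0.1306]
orientation: [-0.173, -0.006, 0.985, 0.004]
force: [1.1, -0.4, -1.6]
finger_gap: 0.0141
gripper_force: 60.0
```

Emit:
play_rows(increments=[{"delta_pos": [0,0,-0.02],"delta_rot": [0,0,0],"grip": -1},{"delta_pos": [0,0,-0.04],"delta_rot": [0,0,0],"grip": -1}])

```text
clock: 7.15
tcp_pos: [0.4016, -0.0001, 0.1277]
orientation: [-0.173, -0.007, 0.985, 0.004]
force: [0.7, 0.3, -1.4]
finger_gap: 0.0136
gripper_force: 60.0
```

Feel downward in 2 mm steps.

Emit:
play_rows(increments=[{"delta_pos": [0,0,-0.025],"delta_rot": [0,0,0],"grip": -1},{"delta_pos": [0,0,-0.025],"delta_rot": [0,0,0],"grip": -1}])

```text
clock: 7.35
tcp_pos: [0.3998, -0.0003, 0.1262]
orientation: [-0.175, -0.007, 0.984, 0.004]
force: [-3.2, 0.9, 4.7]
finger_gap: 0.0137
gripper_force: 60.0
```

Emit:
play_rows(increments=[{"delta_pos": [0,0,-0.025],"delta_rot": [0,0,0],"grip": -1},{"delta_pos": [0,0,-0.025],"delta_rot": [0,0,0],"grip": -1}])

```text
clock: 7.55
tcp_pos: [0.3983, -0.0006, 0.1253]
orientation: [-0.177, -0.007, 0.984, 0.004]
force: [-6.6, 2.6, 11.9]
finger_gap: 0.0137
gripper_force: 60.0
```

Emit:
play_rows(increments=[{"delta_pos": [0,0,-0.025],"delta_rot": [0,0,0],"grip": -1},{"delta_pos": [0,0,-0.025],"delta_rot": [0,0,0],"grip": -1}])

```text
clock: 7.75
tcp_pos: [0.3968, -0.0008, 0.1244]
orientation: [-0.179, -0.007, 0.984, 0.003]
force: [-8.0, 2.9, 19.1]
finger_gap: 0.0133
gripper_force: 60.0
```

```bash
cat > plan.py <<'E'
import numpy as np
def tcp(N,p,z=.0165):
    d=np.radians(p-44); x,zz=-.0743,.1099
    return N+x*np.cos(d)+zz*np.sin(d), z-x*np.sin(d)+zz*np.cos(d)
if __name__=='__main__':
    for N,p in[(.4756,44),(.49,37),(.51,28),(.54,18),(.56,13),(.57,9),(.58,5),(.60,2),(.62,2),(.655,2)]: print(N,p,np.round(tcp(N,p),4))
E
python3 plan.py
```

```text
0.4756 44 [0.4013 0.1264]
0.49 37 [0.4029 0.1165]
0.51 28 [0.4083 0.1017]
0.54 18 [0.425  0.0827]
0.56 13 [0.4397 0.0724]
0.57 9 [0.4461 0.0639]
0.58 5 [0.4531 0.0551]
0.6 2 [0.4712 0.0485]
0.62 2 [0.4912 0.0485]
0.655 2 [0.5262 0.0485]
```

Emit:
play_rows(increments=[{"delta_pos": [0,0,0.06],"delta_rot": [0,0,0],"grip": -1},{"delta_pos": [0.01,0,0],"delta_rot": [0,-0.019,0],"grip": -1},{"delta_pos": [0.02,0,-0.06],"delta_rot": [0,-0.039,0],"grip": -1},{"delta_pos": [0.05,0,-0.15],"delta_rot": [0,-0.064,0],"grip": -1},{"delta_pos": [0.09,0,-0.245],"delta_rot": [0,-0.089,0],"grip": -1},{"delta_pos": [0.18,0,-0.36],"delta_rot": [0,-0.117,0],"grip": -1},{"delta_pos": [0.3,0,-0.48],"delta_rot": [0,-0.1444,0],"grip": -1}])

```text
clock: 8.45
tcp_pos: [0.4272, 0.0008, 0.0847]
orientation: [0.057, -0.008, 0.998, 0.004]
force: [0.3, -0.4, 0.5]
finger_gap: 0.0014
gripper_force: 0.5
```

Run:
```python
from h import *
a=snap('side','s4');b=snap('top','t4')
f=np.hstack([cv2.resize(a['frame'][150:350,180:400],None,fx=1.8,fy=2.0),cv2.resize(b['frame'][170:300,290:370],(400,400))])
cv2.imwrite('pics/c4.png',f[:,:,::-1])
s=monitor.read_state(); print(s['qpos'],s['tcp_pos'],s['orientation'],s['torque'])
```

```text
[ 0.41753743  0.09763577 -0.71147212  0.05914711 -0.6663592  -2.01716592] [ 0.42259508 -0.00077368  0.0823383 ] [ 0.05135808 -0.00795122  0.99864588  0.00235262] [-0.03876033  0.06723801 -0.01117212]
```

View pics/c4.png

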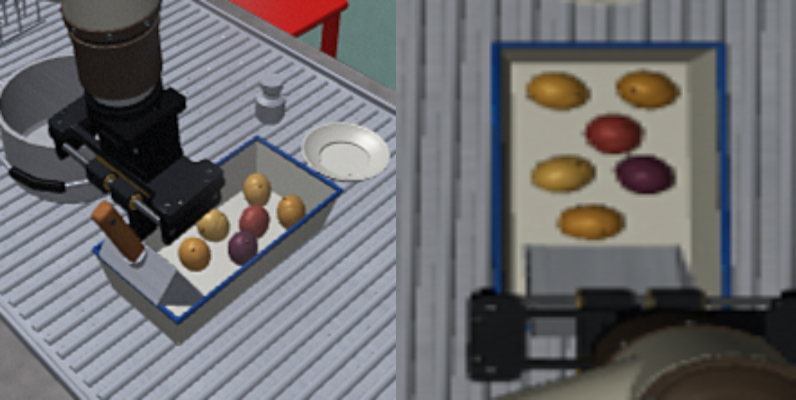

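The scoop levered out of the fingers on the tray's rim. It now leans with its nose on the tray floor (top row ≈249) and its back on the rim, and the potatoes are untouched. I lift clear, reorient, measure it and regrasp.

Emit:
play_rows(increments=[{"delta_pos": [0,0,0.4],"delta_rot": [0,0,0],"grip": -1},{"delta_pos": [0,0,1],"delta_rot": [0,0,0],"grip": -1}])

```text
clock: 8.75
tcp_pos: [0.4233, -0.0006, 0.1621]
orientation: [0.048, -0.007, 0.999, 0.002]
force: [1.9, 0.2, 0.5]
finger_gap: 0.0005
gripper_force: 0.0
```

Emit:
play_rows(increments=[{"delta_pos": [0,0,0.4],"delta_rot": [0,0.04,0],"grip": 1},{"delta_pos": [-0.3,0,0.7],"delta_rot": [0,0.08,0],"grip": 1},{"delta_pos": [-0.6,0,0.7],"delta_rot": [0,0.12,0],"grip": 1},{"delta_pos": [-0.6,0,0.7],"delta_rot": [0,0.12,0],"grip": 1},{"delta_pos": [-0.6,0,0.7],"delta_rot": [0,0.12,0],"grip": 1}])

```text
clock: 9.25
tcp_pos: [0.3776, -0.0002, 0.2183]
orientation: [-0.136, -0.007, 0.991, 0.004]
force: [-0.4, -1.0, -0.2]
finger_gap: 0.0329
gripper_force: 0.0
```

Run:
```python
from h import *
w=snap('wrist','w5'); a=snap('side','s5'); t=snap('top','t5')
s=monitor.read_state(); print(s['qpos'],s['tcp_pos'],s['orientation'])
f=np.hstack([cv2.resize(w['frame'],(373,280)),cv2.resize(a['frame'][180:320,200:330],(420,452))[:280*0+452]][0:1]+[])
A=cv2.resize(a['frame'][180:320,200:340],(400,400)); T=cv2.resize(t['frame'][225:305,290:370],(400,400))
W=cv2.resize(w['frame'][100:420,140:420],(0,0),fx=.6,fy=.6)
o=np.hstack([A,T]); o2=np.zeros((200,800,3),np.uint8); o2[:192,:168]=W; cv2.imwrite('pics/c5.png',np.vstack([o,o2])[:,:,::-1])
```

```text
[ 0.34102584  0.10026763 -0.28635868 -0.09634046 -1.44067255 -1.87308736] [ 3.76653347e-01 -3.36794868e-04  2.18520891e-01] [-0.1359169  -0.00688396  0.99068912  0.00377824]
```

View pics/c5.png

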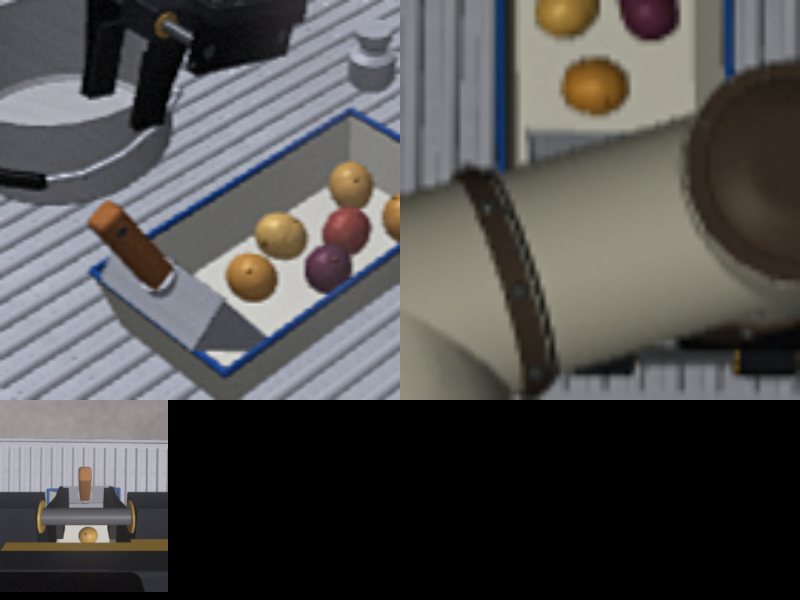

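The side crop shows the scoop leaning on the −x rim, its handle end at px (237.5,256.3) and its back wall's corners at (278.8,284.3), (268.3,302.5), (234,275.2) and (241.3,266.5). The nose's right corner is at about (292.8,297.3). I fit the pose from these.

```bash
cat > fit.py <<'E'
from h import *
from scipy.optimize import least_squares
def fit(im,obs,x0,extra=()):
    def res(v):
        Rm=R.from_rotvec(v[3:]).as_matrix(); o=[]
        for q,uv in obs: o+=list(np.subtract(proj(im,v[:3]+Rm@np.array(q)),uv))
        for im2,q,uv in extra: o+=[(np.subtract(proj(im2,v[:3]+Rm@np.array(q)),uv))[i] for i in range(2)]
        return np.array(o)
    s=least_squares(res,x0,loss='soft_l1'); return s.x,res(s.x)
E
python3 - <<'E'
from fit import *
a=load('s5');t=load('t5')
obs=[([-.136,0,.068],(237.5,256.3)),([-.05,-.053,.042],(278.8,284.3)),([-.05,-.048,0],(268.3,302.5)),([-.05,.048,0],(234,275.2)),([-.05,.053,.042],(241.3,266.5)),([.05,-.048,.006],(292.8,297.3))]
x,r=fit(a,obs,[.44,0,.05,0,.6,0],[(t,[.05,.046,.0025],(315.4,251.4))])
print(x,np.round(r,1)); Rm=R.from_rotvec(x[3:]).as_matrix(); print(R.from_matrix(Rm).as_euler('ZYX',degrees=True))
for n,q in(('grip',[-.086,0,.045]),('nose',[.05,0,0]),('backbot',[-.05,0,0])): print(n,x[:3]+Rm@np.array(q))
for n,(u,v) in {'l':(228,120)}.items(): pass
E
```

```text
[4.32979762e-01 4.08888629e-04 5.17844016e-02 3.62183045e-02
 6.18587217e-01 6.83149189e-02] [  0.    0.3   0.2   0.1  -0.6  -0.4   0.1   0.8  -0.1 -10.1   3.8   0.5
  -1.    0.7]
[ 5.26104561 35.31661202  3.82068433]
grip [ 0.38922398 -0.00663143  0.13813755]
nose [0.47360639 0.00414985 0.02287969]
backbot [ 0.39235313 -0.00333207  0.08068911]
```

Run:
```python
from h import *
from scipy.optimize import least_squares
a=load('s5');t=load('t5')
obs=[(a,[-.136,0,.068],(237.5,256.3)),(a,[-.05,-.053,.042],(278.8,284.3)),(a,[-.05,-.048,0],(268.3,302.5)),(a,[-.05,.048,0],(234,275.2)),(a,[.05,-.048,.006],(292.8,297.3)),(t,[.05,.046,.0025],(315.4,251.4))]
# wrist: handle end in w5 by mask
w=load('w5'); m=cv2.inRange(cv2.cvtColor(w['frame'],cv2.COLOR_RGB2HSV),(5,120,60),(15,255,220)); m[:190]=0;m[275:]=0;m[:,:250]=0;m[:,:-0 or None][:,320:]=0
r=cv2.minAreaRect(np.argwhere(m>0)[:,::-1].astype(np.float32)); print(cv2.boxPoints(r).tolist())
def pose(v):
    Rm=R.from_euler('ZY',[v[2],v[3]]).as_matrix(); return Rm,np.array([v[0],v[1],.016])-Rm@[.05,0,0]
def res(v):
    Rm,o=pose(v); return np.concatenate([np.subtract(proj(i,o+Rm@np.array(q)),uv) for i,q,uv in obs])
s=least_squares(res,[.475,0,0,.6],loss='soft_l1'); Rm,o=pose(s.x); print(s.x[:2],np.degrees(s.x[2:]),np.round(s.fun if 0 else res(s.x),1))
for q in([-.086,0,.045],[-.05,0,.028],[-.136,0,.068]): 
    P=o+Rm@np.array(q); print(P,proj(w,P))
```

```text
[[273.0, 213.0], [290.0, 213.0], [290.0, 266.0], [273.0, 266.0]]
[0.47517527 0.00422012] [ 3.97594424 36.1268795 ] [-0.9 -0.3  0.1 -0.7 -0.1 -0.6  0.3  3.   4.5  1.3 -1.3  0.3]
[ 0.39205766 -0.00155697  0.13252935] (np.float64(280.49100453504474), np.float64(245.38696170162677))
[ 4.11066704e-01 -2.35744935e-04  9.75735096e-02] (np.float64(281.54030600696984), np.float64(259.5230072767393))
[ 0.36529679 -0.00341698  0.18058552] (np.float64(278.5231033998746), np.float64(218.69601006016617))
```

Emit:
play_rows(increments=[{"delta_pos": [0.25,-0.01,0],"delta_rot": [0,0,0.005],"grip": 1},{"delta_pos": [0.49,-0.01,0],"delta_rot": [0,0,0.005],"grip": 1},{"delta_pos": [0.49,-0.01,0],"delta_rot": [0,0,0.005],"grip": 1},{"delta_pos": [0.49,-0.01,0],"delta_rot": [0,0,0.005],"grip": 1},{"delta_pos": [0.49,-0.01,0],"delta_rot": [0,0,0.005],"grip": 1}])

```text
clock: 9.9
tcp_pos: [0.4153, -0.001, 0.2187]
orientation: [-0.136, -0.015, 0.991, 0.003]
force: [0.3, -0.8, -0.5]
finger_gap: 0.0828
gripper_force: 0.0
```

Emit:
play_rows(increments=[{"delta_pos": [-0.09,0,-0.33],"delta_rot": [0,0,0],"grip": 1},{"delta_pos": [-0.19,0,-0.67],"delta_rot": [0,0,0],"grip": 1},{"delta_pos": [-0.28,0,-1],"delta_rot": [0,0,0],"grip": 1}])

```text
clock: 10.2
tcp_pos: [0.3928, -0.001, 0.1382]
orientation: [-0.135, -0.015, 0.991, 0.003]
force: [0.5, 0.1, -0.5]
finger_gap: 0.0866
gripper_force: 0.0
```

Emit:
play_rows(increments=[{"delta_pos": [-0.04,0,-0.15],"delta_rot": [0,0,0],"grip": 1},{"delta_pos": [-0.08,0,-0.3],"delta_rot": [0,0,0],"grip": 1},{"delta_pos": [-0.08,0,-0.3],"delta_rot": [0,0,0],"grip": 0.2}])

```text
clock: 10.5
tcp_pos: [0.3853, -0.0013, 0.1139]
orientation: [-0.138, -0.014, 0.99, 0.003]
force: [-0.1, -0.9, -0.8]
finger_gap: 0.0841
gripper_force: 0.0
```

Run:
```python
from h import *
s=monitor.read_state(); print(s['tcp_pos'],R.from_quat(np.roll(s['orientation'],-1)).as_matrix()[:,2],s['finger_gap'],s['force'])
```

```text
[ 0.38531341 -0.00129721  0.11387608] [-0.27276519  0.00114399 -0.96207996] 0.08406979898249126 [-0.10251724 -0.89101972 -0.7714352 ]
```

Emit:
play_rows(increments=[{"delta_pos": [0.02,0,0],"delta_rot": [0,0,0],"grip": -1},{"delta_pos": [0.02,0,0],"delta_rot": [0,0,0],"grip": -1},{"delta_pos": [0.02,0,0],"delta_rot": [0,0,0],"grip": -1},{"delta_pos": [0.02,0,0],"delta_rot": [0,0,0],"grip": -1},{"delta_pos": [0.02,0,0],"delta_rot": [0,0,0],"grip": -1},{"delta_pos": [0.02,0,0],"delta_rot": [0,0,0],"grip": -1},{"delta_pos": [0.02,0,0],"delta_rot": [0,0,0],"grip": -1},{"delta_pos": [0.02,0,0],"delta_rot": [0,0,0],"grip": -1}], squeeze=60)

```text
clock: 11.3
tcp_pos: [0.389, -0.001, 0.1146]
orientation: [-0.136, -0.014, 0.991, 0.003]
force: [0.5, -0.8, -0.9]
finger_gap: 0.0226
gripper_force: 0.0
```

Emit:
play_rows(increments=[{"delta_pos": [0,0,0],"delta_rot": [0,0,0],"grip": -1},{"delta_pos": [0,0,0],"delta_rot": [0,0,0],"grip": -1},{"delta_pos": [0,0,0],"delta_rot": [0,0,0],"grip": -1},{"delta_pos": [0,0,0],"delta_rot": [0,0,0],"grip": -1},{"delta_pos": [0,0,0],"delta_rot": [0,0,0],"grip": -1},{"delta_pos": [0,0,0],"delta_rot": [0,0,0],"grip": -1}])

```text
clock: 11.9
tcp_pos: [0.389, -0.001, 0.1146]
orientation: [-0.136, -0.014, 0.991, 0.003]
force: [0.1, -0.3, -0.3]
finger_gap: 0.0128
gripper_force: 60.0
```

```bash
cat > plan.py <<'E'
import numpy as np
def tcp(N,p,z=.0165,x=-.0862,zz=.0986,ref=36):
    d=np.radians(p-ref)
    return N+x*np.cos(d)+zz*np.sin(d), z-x*np.sin(d)+zz*np.cos(d)
def show(L,cur,q0,**k):
    for N,p,z in L:
        t=tcp(N,p,z,**k); print(N,p,z,'tcp',np.round(t,4),'d',np.round((np.array(t)-cur)/.08,3),'rot',round((p-q0)/180,4))
E
python3 - <<'E'
from plan import *
show([(.475,42,.032),(.482,42,.016)],np.array([.389,.1146]),36)
E
```

```text
0.475 42 0.032 tcp [0.3996 0.1391] d [0.132 0.306] rot 0.0333
0.482 42 0.016 tcp [0.4066 0.1231] d [0.22  0.106] rot 0.0333
```

Emit:
play_rows(increments=[{"delta_pos": [0.02,0,0.12],"delta_rot": [0,0,0],"grip": -1},{"delta_pos": [0.06,0,0.22],"delta_rot": [0,0.015,0],"grip": -1},{"delta_pos": [0.13,0,0.31],"delta_rot": [0,0.0333,0],"grip": -1},{"delta_pos": [0.22,0,0.31],"delta_rot": [0,0.0333,0],"grip": -1},{"delta_pos": [0.22,0,0.25],"delta_rot": [0,0.0333,0],"grip": -1},{"delta_pos": [0.22,0,0.22],"delta_rot": [0,0.0333,0],"grip": -1}])

```text
clock: 12.5
tcp_pos: [0.4057, -0.001, 0.1315]
orientation: [-0.188, -0.014, 0.982, 0.004]
force: [-0.2, 0.3, -0.9]
finger_gap: 0.0122
gripper_force: 60.0
```

Emit:
play_rows(increments=[{"delta_pos": [0,0,-0.03],"delta_rot": [0,0,0],"grip": -1},{"delta_pos": [0,0,-0.03],"delta_rot": [0,0,0],"grip": -1}])

```text
clock: 12.7
tcp_pos: [0.4052, -0.0013, 0.1302]
orientation: [-0.189, -0.014, 0.982, 0.003]
force: [-1.4, 0.9, 4.1]
finger_gap: 0.0124
gripper_force: 60.0
```

Emit:
play_rows(increments=[{"delta_pos": [0,0,-0.03],"delta_rot": [0,0,0],"grip": -1},{"delta_pos": [0,0,-0.03],"delta_rot": [0,0,0],"grip": -1}])

```text
clock: 12.9
tcp_pos: [0.4045, -0.0016, 0.1296]
orientation: [-0.19, -0.015, 0.982, 0.003]
force: [-5.2, 0.8, 12.9]
finger_gap: 0.0125
gripper_force: 60.0
```

Run:
```python
from h import *
a=snap('side','s6'); s=monitor.read_state(); print(s['clock'],s['force'],s['tcp_pos'])
T=cv2.resize(a['frame'][180:330,190:390],(800,600)); cv2.imwrite('pics/c6.png',T[:,:,::-1])
```

```text
12.95 [-4.12941955  1.20906638 12.75214703] [ 0.40471965 -0.00158199  0.12965829]
```

Run:
```python
from plan import *
k=dict(x=-.0658,zz=.1132,ref=47)
show([(.472,47,.015),(.495,45,.015),(.515,40,.015),(.535,32,.015),(.545,28,.015),(.555,24,.015),(.57,17,.015),(.58,12,.015)],np.array([.4066,.1274]),47,**k)
print()
t=np.array(tcp(.555,24,.015,**k)); show([(.57,17,.015),(.58,12,.015),(.59,8,.015),(.605,4,.015),(.62,4,.015),(.635,4,.015)],t,24,**k)
```

```text
0.472 47 0.015 tcp [0.4062 0.1282] d [-0.005  0.01 ] rot 0.0
0.495 45 0.015 tcp [0.4253 0.1258] d [ 0.234 -0.02 ] rot -0.0111
0.515 40 0.015 tcp [0.4359 0.1193] d [ 0.366 -0.101] rot -0.0389
0.535 32 0.015 tcp [0.4421 0.1073] d [ 0.444 -0.251] rot -0.0833
0.545 28 0.015 tcp [0.4459 0.1006] d [ 0.492 -0.335] rot -0.1056
0.555 24 0.015 tcp [0.4502 0.0935] d [ 0.545 -0.424] rot -0.1278
0.57 17 0.015 tcp [0.4564 0.0801] d [ 0.623 -0.591] rot -0.1667
0.58 12 0.015 tcp [0.4612 0.07  ] d [ 0.682 -0.718] rot -0.1944

0.57 17 0.015 tcp [0.4564 0.0801] d [ 0.078 -0.167] rot -0.0389
0.58 12 0.015 tcp [0.4612 0.07  ] d [ 0.137 -0.294] rot -0.0667
0.59 8 0.015 tcp [0.4676 0.0616] d [ 0.218 -0.399] rot -0.0889
0.605 4 0.015 tcp [0.4797 0.0529] d [ 0.368 -0.507] rot -0.1111
0.62 4 0.015 tcp [0.4947 0.0529] d [ 0.556 -0.507] rot -0.1111
0.635 4 0.015 tcp [0.5097 0.0529] d [ 0.743 -0.507] rot -0.1111
```

Emit:
play_rows(increments=[{"delta_pos": [0.06,0,0.005],"delta_rot": [0,0,0],"grip": -1},{"delta_pos": [0.12,0,0],"delta_rot": [0,-0.005,0],"grip": -1},{"delta_pos": [0.18,0,-0.01],"delta_rot": [0,-0.008,0],"grip": -1},{"delta_pos": [0.234,0,-0.02],"delta_rot": [0,-0.0111,0],"grip": -1},{"delta_pos": [0.3,0,-0.06],"delta_rot": [0,-0.025,0],"grip": -1},{"delta_pos": [0.366,0,-0.1],"delta_rot": [0,-0.0389,0],"grip": -1}])

```text
clock: 13.55
tcp_pos: [0.437, -0.0025, 0.133]
orientation: [-0.126, -0.018, 0.992, -0.0]
force: [-13.5, 8.7, 82.2]
finger_gap: 0.0124
gripper_force: 60.0
```

Run:
```python
from h import *
a=snap('side','s7'); t=snap('top','t7'); s=monitor.read_state(); print(s['clock'],s['force'],s['torque'],s['tcp_pos'])
L=load('s6')
A=cv2.resize(a['frame'][180:330,190:390],(533,400));B=cv2.resize(L['frame'][190:300,220:330],(266,266));C=cv2.resize(t['frame'][175:300,295:365],(266,334))
o=np.zeros((600,800,3),np.uint8); o[:400,:533]=A; o[:266,533:799]=B; o[266:600,533:799]=C; o[400:600,:266]=cv2.resize(load('w5')['frame'],(266,200))
cv2.imwrite('pics/c7.png',o[:,:,::-1])
```

```text
13.65 [-9.68313132  6.40952221 66.57036131] [ 1.82982863  7.83275553 -0.57510329] [ 0.43916009 -0.00193553  0.13352048]
```

View pics/c7.png

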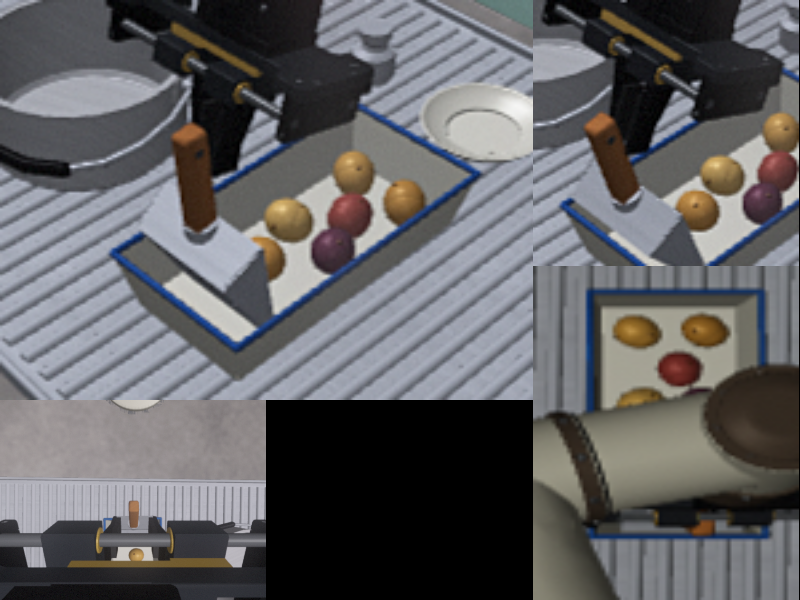

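The side view shows the nose dug into the tray floor: the scoop pivoted steeper in the grip and its handle is now almost vertical. The potatoes are still in place. I fit its pose from handle end (261,232), handle base (265,267) and the wall corners.

Run:
```python
from fit import *
a=load('s7')
obs=[([-.136,0,.068],(261.3,231.8)),([-.05,0,.028],(265,267)),([-.05,-.053,.042],(289.8,275.3)),([-.05,-.048,0],(277,288.8)),([-.05,.048,0],(243.6,263.2)),([.05,-.048,.006],(292,300.8))]
x,r=fit(a,obs,[.44,0,.07,0,1.0,0]); Rm=R.from_rotvec(x[3:])
print(np.round(r,1),Rm.as_euler('ZYX',degrees=True))
for n,q in(('grip',[-.086,0,.045]),('nose',[.05,0,0]),('backbot',[-.05,0,0]),('hend',[-.136,0,.068])): print(n,x[:3]+Rm.apply(q))
```

```text
[ 1.2  1.   1.4 -1.9 -0.5 -1.8 -2.7  0.3 -1.6  0.6  1.   0.3] [ 7.84345715 57.07608859  6.75384528]
grip [0.44645792 0.01369875 0.13227438]
nose [ 0.4818039   0.02391002 -0.00617197]
backbot [0.42795991 0.0164927  0.07776734]
hend [0.43889776 0.00992686 0.18665836]
```

Emit:
play_rows(increments=[{"delta_pos": [0,0,0.3],"delta_rot": [0,0,0],"grip": -1},{"delta_pos": [-0.05,0,0.5],"delta_rot": [0,0,0],"grip": -1},{"delta_pos": [-0.25,0,0.4],"delta_rot": [0,-0.04,0],"grip": -1},{"delta_pos": [-0.49,0,0.3],"delta_rot": [0,-0.08,0],"grip": -1},{"delta_pos": [-0.49,0,0.25],"delta_rot": [0,-0.095,0],"grip": -1},{"delta_pos": [-0.49,0,0.25],"delta_rot": [0,-0.095,0],"grip": -1}])

```text
clock: 14.25
tcp_pos: [0.3933, -0.0017, 0.1389]
orientation: [0.021, -0.015, 1.0, 0.001]
force: [1.2, -0.5, -0.8]
finger_gap: 0.0127
gripper_force: 60.0
```

Run:
```python
from h import *
a=snap('side','s8'); s=monitor.read_state(); print(s['clock'],s['force'],s['tcp_pos'],s['finger_gap'])
hsv=cv2.cvtColor(a['frame'],cv2.COLOR_RGB2HSV); m=cv2.inRange(hsv,(5,120,50),(15,255,220))
for nm in('s7','s8','s5','s3'):
    f=load(nm)['frame'];hsv=cv2.cvtColor(f,cv2.COLOR_RGB2HSV); m=cv2.inRange(hsv,(5,150,50),(14,255,200)); m[:180]=0;m[300:]=0;m[:,:200]=0;m[:,278:]=0
    n,l,st,c=cv2.connectedComponentsWithStats(m); i=1+np.argmax(st[1:,4]); r=cv2.minAreaRect(np.argwhere(l==i)[:,::-1].astype(np.float32)); print(nm,st[i],np.round(cv2.boxPoints(r)).tolist())
```

```text
14.3 [ 1.20904132 -0.10003028 -0.15310144] [ 0.3958214  -0.00099645  0.13977778] 0.012330077042272914
s7 [255 226  16  41 380] [[254.0, 227.0], [267.0, 226.0], [271.0, 265.0], [259.0, 267.0]]
s8 [227 243  30  31 329] [[226.0, 250.0], [235.0, 242.0], [259.0, 266.0], [250.0, 274.0]]
s5 [231 251  29  30 317] [[230.0, 257.0], [238.0, 249.0], [262.0, 272.0], [254.0, 280.0]]
s3 [234 211  26  37 359] [[232.0, 215.0], [243.0, 209.0], [262.0, 243.0], [251.0, 249.0]]
```

Emit:
play_rows(increments=[{"delta_pos": [0.08,0,-0.08],"delta_rot": [0,0,0],"grip": -1},{"delta_pos": [0.08,0,-0.12],"delta_rot": [0,0,0],"grip": -1},{"delta_pos": [0.08,0,-0.12],"delta_rot": [0,0,0],"grip": -1}])

```text
clock: 14.6
tcp_pos: [0.4037, -0.0009, 0.1289]
orientation: [0.02, -0.014, 1.0, 0.0]
force: [-0.2, 0.2, -1.5]
finger_gap: 0.0123
gripper_force: 60.0
```

Emit:
play_rows(increments=[{"delta_pos": [0,0,-0.05],"delta_rot": [0,0,0],"grip": -1},{"delta_pos": [0,0,-0.05],"delta_rot": [0,0,0],"grip": -1}])

```text
clock: 14.8
tcp_pos: [0.4029, -0.0011, 0.1251]
orientation: [0.021, -0.014, 1.0, 0.0]
force: [-0.1, -0.0, -1.5]
finger_gap: 0.0126
gripper_force: 60.0
```

Emit:
play_rows(increments=[{"delta_pos": [0,0,-0.04],"delta_rot": [0,0,0],"grip": -1},{"delta_pos": [0,0,-0.04],"delta_rot": [0,0,0],"grip": -1}])

```text
clock: 15.0
tcp_pos: [0.4028, -0.0011, 0.1222]
orientation: [0.021, -0.015, 1.0, 0.0]
force: [-0.0, 0.3, -1.8]
finger_gap: 0.0123
gripper_force: 60.0
```

Emit:
play_rows(increments=[{"delta_pos": [0,0,-0.03],"delta_rot": [0,0,0],"grip": -1},{"delta_pos": [0,0,-0.03],"delta_rot": [0,0,0],"grip": -1}])

```text
clock: 15.2
tcp_pos: [0.4029, -0.001, 0.12]
orientation: [0.021, -0.015, 1.0, 0.001]
force: [-0.5, -1.0, -1.9]
finger_gap: 0.0126
gripper_force: 60.0
```

Emit:
play_rows(increments=[{"delta_pos": [0,0,-0.05],"delta_rot": [0,0,0],"grip": -1},{"delta_pos": [0,0,-0.05],"delta_rot": [0,0,0],"grip": -1}])

```text
clock: 15.4
tcp_pos: [0.4027, -0.0011, 0.1158]
orientation: [0.021, -0.015, 1.0, 0.0]
force: [0.6, -0.7, -1.5]
finger_gap: 0.0123
gripper_force: 60.0
```

```bash
cat > sl.py <<'E'
from h import *
def slope(nm,umax=300,save=True):
    a=snap('side',nm) if save else load(nm)
    hsv=cv2.cvtColor(a['frame'],cv2.COLOR_RGB2HSV); m=cv2.inRange(hsv,(5,150,50),(14,255,200)); m[:150]=0;m[320:]=0;m[:,:190]=0;m[:,umax:]=0
    n,l,st,c=cv2.connectedComponentsWithStats(m)
    for i in np.argsort(-st[1:,4])[:2]+1:
        b=cv2.boxPoints(cv2.minAreaRect(np.argwhere(l==i)[:,::-1].astype(np.float32))); print(nm,st[i],np.round(c[i],1),np.round(b).tolist())
    s=monitor.read_state(); print(s['clock'],s['force'],s['tcp_pos'],s['finger_gap'])
E
python3 -c "
from sl import *
slope('s9')"
```

```text
s9 [231 251  30  28 298] [245.6 264.4] [[230.0, 258.0], [238.0, 249.0], [263.0, 271.0], [255.0, 280.0]]
15.45 [-0.73979187 -0.16293645 -1.29005709] [ 0.40280093 -0.00105767  0.11598334] 0.012718382553171259
```

Emit:
play_rows(increments=[{"delta_pos": [0,0,0],"delta_rot": [0,0,0],"grip": 0.2},{"delta_pos": [0,0,0],"delta_rot": [0,0,0],"grip": 0.2},{"delta_pos": [0,0,0],"delta_rot": [0,0,0],"grip": 0.2},{"delta_pos": [0,0,0],"delta_rot": [0,0,0],"grip": 0.2},{"delta_pos": [0,0,0],"delta_rot": [0,0,0],"grip": 0.2},{"delta_pos": [0,0,0],"delta_rot": [0,0,0],"grip": 0.2}])

```text
clock: 16.05
tcp_pos: [0.4032, -0.0009, 0.1164]
orientation: [0.022, -0.015, 1.0, 0.001]
force: [-0.2, -0.1, 0.1]
finger_gap: 0.0494
gripper_force: 0.0
```

Emit:
play_rows(increments=[{"delta_pos": [-0.04,0,-0.01],"delta_rot": [0,0.04,0],"grip": 0.2},{"delta_pos": [-0.09,0,-0.02],"delta_rot": [0,0.08,0],"grip": 0.2},{"delta_pos": [-0.13,0,-0.04],"delta_rot": [0,0.12,0],"grip": 0.2},{"delta_pos": [-0.18,0,-0.05],"delta_rot": [0,0.16,0],"grip": 0.2},{"delta_pos": [-0.22,0,-0.07],"delta_rot": [0,0.189,0],"grip": 0.2},{"delta_pos": [-0.22,0,-0.07],"delta_rot": [0,0.189,0],"grip": 0.2}])

```text
clock: 16.65
tcp_pos: [0.3864, -0.001, 0.1083]
orientation: [-0.274, -0.013, 0.962, 0.005]
force: [-0.5, 0.2, -0.0]
finger_gap: 0.052
gripper_force: 0.0
```

```bash
python3 -c "
from sl import *
slope('s10'); print(monitor.read_state()['qpos'],monitor.read_state()['orientation'])
t=snap('top','t10');s=load('s10')"
```

```text
s10 [232 252  29  29 303] [245.8 265.9] [[231.0, 260.0], [239.0, 252.0], [262.0, 274.0], [254.0, 282.0]]
16.7 [-0.48088137  0.27192531  0.55687789] [ 0.38582928 -0.00108855  0.10923512] 0.05244592325362367
[ 0.28002811  0.40949424 -0.25023853 -0.14826198 -1.44729297 -1.76422176] [-0.27287289 -0.01338434  0.96194604  0.0045893 ]
```

Emit:
play_rows(increments=[{"delta_pos": [0,0,0],"delta_rot": [0,0,0],"grip": -1},{"delta_pos": [0,0,0],"delta_rot": [0,0,0],"grip": -1},{"delta_pos": [0,0,0],"delta_rot": [0,0,0],"grip": -1},{"delta_pos": [0,0,0],"delta_rot": [0,0,0],"grip": -1},{"delta_pos": [0,0,0],"delta_rot": [0,0,0],"grip": -1},{"delta_pos": [0,0,0],"delta_rot": [0,0,0],"grip": -1},{"delta_pos": [0,0,0],"delta_rot": [0,0,0],"grip": -1},{"delta_pos": [0,0,0],"delta_rot": [0,0,0],"grip": -1}], squeeze=60)

```text
clock: 17.55
tcp_pos: [0.3856, -0.001, 0.1106]
orientation: [-0.272, -0.014, 0.962, 0.005]
force: [0.5, 1.0, -0.4]
finger_gap: 0.0017
gripper_force: 0.2
```

```bash
python3 -c "
from sl import *
slope('s11')"
```

```text
s11 [231 253  30  28 307] [245.6 266.4] [[230.0, 260.0], [237.0, 252.0], [262.0, 273.0], [255.0, 281.0]]
17.6 [ 0.00304952 -0.43998133 -0.24820828] [ 0.38559728 -0.00096313  0.11061426] 0.0011694425775377357
```

Emit:
play_rows(increments=[{"delta_pos": [0.1,0,0.1],"delta_rot": [0,0.02,0],"grip": -1},{"delta_pos": [0.2,0,0.25],"delta_rot": [0,0.0278,0],"grip": -1},{"delta_pos": [0.2,0,0.25],"delta_rot": [0,0.0278,0],"grip": -1},{"delta_pos": [0.2,0,0.25],"delta_rot": [0,0.0278,0],"grip": -1}])

```text
clock: 18.0
tcp_pos: [0.4011, -0.0008, 0.1302]
orientation: [-0.314, -0.013, 0.949, 0.006]
force: [0.3, 0.2, 0.3]
finger_gap: 0.0004
gripper_force: 0.0
```

```bash
python3 -c "
from sl import *
slope('s12')
a=load('s12')
# predicted handle centreline ends vs pitch, given grip position fixed relative to tcp
s=monitor.read_state(); z=R.from_quat(np.roll(s['orientation'],-1)).as_matrix()[:,2]; g=s['tcp_pos']-.019*z; print(g,z)
for p in (36,40,44,48):
    Rm=R.from_euler('ZY',[2,p],degrees=True)
    for L in (-.079,): print(p,[np.round(proj(a,g+Rm.apply(np.array(q)-[L,0,.028+(-L-.05)*.466])),1) for q in([-.05,0,.028],[-.136,0,.068])])
"
```

```text
s12 [232 252  29  29 300] [246. 266.] [[231.0, 260.0], [238.0, 251.0], [262.0, 273.0], [254.0, 281.0]]
18.05 [ 0.45800641  0.31192445 -0.27630199] [ 0.40070074 -0.00094067  0.13029179] 0.0005166969439788711
[ 0.41202967 -0.00098043  0.14554478] [-0.59625959  0.00209275 -0.80278897]
36 [array([262.5, 265.5]), array([242.5, 243.2])]
40 [array([261.8, 266.4]), array([244.1, 241.4])]
44 [array([261. , 267.2]), array([245.8, 239.6])]
48 [array([260.3, 268. ]), array([247.4, 238. ])]
```

The fingers closed past the handle and missed it. I triangulate the handle from the wrist and side views.

Run:
```python
from h import *
w=snap('wrist','w13'); f=w['frame']; hsv=cv2.cvtColor(f,cv2.COLOR_RGB2HSV); m=cv2.inRange(hsv,(5,120,50),(15,255,220))
n,l,st,c=cv2.connectedComponentsWithStats(m)
for i in np.argsort(-st[1:,4])[:5]+1: print(st[i],c[i])
for nm in('w5',):
    m5=cv2.inRange(cv2.cvtColor(load(nm)['frame'],cv2.COLOR_RGB2HSV),(5,120,50),(15,255,220)); n,l,st,c=cv2.connectedComponentsWithStats(m5)
    for i in np.argsort(-st[1:,4])[:4]+1: print(nm,st[i],c[i])
def ray(im,u,v):
    d=rot(im)@np.array([(u-im['cx'])/im['fx'],-(v-im['cy'])/im['fy'],-1]); return np.array(im['xyz']),d/np.linalg.norm(d)
s=load('s12'); print(w['xyz'],load('w5')['xyz'])
# side: intersect rays with plane y=-0.002 for handle mask outline box
for uv in([231,260],[238,251],[262,273],[254,281],[234.5,255.5],[258,277],[246,266]):
    o,d=ray(s,*uv); print(uv,np.round(o+d*(-.002-o[1])/d[1],4))
```

```text
[ 270  154   29   92 1957] [285.05723045 196.57690342]
[275 221   1   1   1] [275. 221.]
w5 [273 213  18  23 338] [282.44378698 224.14792899]
w5 [276 241  14  26 151] [284.13245033 257.21192053]
w5 [281 323   2   2   2] [281.5 323.5]
w5 [280 243   1   1   1] [280. 243.]
[ 0.45937629 -0.00273466  0.33512239] [ 0.35911149 -0.00164101  0.43049203]
[231, 260] [ 0.3533 -0.002   0.1773]
[238, 251] [ 0.3702 -0.002   0.1887]
[262, 273] [ 0.4242 -0.002   0.101 ]
[254, 281] [ 0.4032 -0.002   0.0932]
[234.5, 255.5] [ 0.3618 -0.002   0.183 ]
[258, 277] [ 0.4137 -0.002   0.0971]
[246, 266] [ 0.3861 -0.002   0.1428]
```

Run:
```python
from h import *
w=load('w13'); f=w['frame']; m=cv2.inRange(cv2.cvtColor(f,cv2.COLOR_RGB2HSV),(5,120,50),(15,255,220))
for r in range(155,247,10):
    c=np.where(m[r]>0)[0]; print(r,c.min(),c.max(),end='; ')
print()
for P in([.3618,-.002,.183],[.4137,-.002,.0971],[.3653,-.0034,.1806],[.4111,-.0002,.0976],[.386,-.002,.143]): print(P,np.round(proj(w,P),1))
s=monitor.read_state();z=R.from_quat(np.roll(s['orientation'],-1)).as_matrix()[:,2]
print('tcp',np.round(proj(w,s['tcp_pos']),1),s['tcp_pos'],z, 'cam axes',np.round(rot(w),2))
# fingertips: dark pixels profile near tcp row
u,v=proj(w,s['tcp_pos']); v=int(v)
for r in range(max(0,v-60),min(419,v+20),8): print(r,f[r,240:330:6].mean(1).astype(int))
```

```text
155 274 294; 165 272 297; 175 274 297; 185 275 297; 195 275 296; 205 275 295; 215 275 295; 225 275 294; 235 274 294; 245 275 291; 
[0.3618, -0.002, 0.183] [283.8 146.6]
[0.4137, -0.002, 0.0971] [280.2 266.4]
[0.3653, -0.0034, 0.1806] [281.1 154.1]
[0.4111, -0.0002, 0.0976] [282.6 263. ]
[0.386, -0.002, 0.143] [281.8 211.5]
tcp [282.6 238. ] [ 0.40054122 -0.00096555  0.13040613] [-0.59637938  0.00193151 -0.80270038] cam axes [[-0.02 -0.94  0.35]
 [ 1.   -0.03 -0.01]
 [ 0.02  0.35  0.94]]
177 [146 152 150 145 146  78  98  99  99 103 140 144 143 145 144]
185 [ 96  96 100  98 101  76  97 100  99 105 127 133 139 143 151]
193 [176 177 179 177 178  79  98  99 101 106 180 180 182 181 181]
201 [169 174 176 126 184  79  96  98 101 105 126 183 180 180 163]
209 [175 173 182 135 184  80  92  99 100 105 126 183 181 181 163]
217 [180 172 177 141 184  82  94 100 100 106 124 184 184 182 160]
225 [182 175 179 146 184  81  95  98  99 104 124 185 182 183 157]
233 [184 177 178 153 181  81  93  98 100 104 124 185 181 182 155]
241 [184 178 178 157 182  86  93  95  99 106 125 184 179 180 153]
249 [184 177 177 162 179  44  52  58  52  47  83 183 180 179 149]
```

Run:
```python
from h import *
w=load('w13'); print(w['fx'])
Rm=R.from_euler('ZY',[2,36],degrees=True)
h=R.from_euler('y',25,degrees=True) # handle frame: x back-down
def corner(o,s,yy,zz): # along handle s from base, local up zz
    d=np.array([-np.cos(np.radians(25)),0,np.sin(np.radians(25))]);n=np.array([np.sin(np.radians(25)),0,np.cos(np.radians(25))])
    return o+Rm.apply(np.array([-.05,0,.028])+d*s+n*zz+[0,yy,0])
o=np.array([.4752,.0042,.016])-Rm.apply([.05,0,0])
S=load('s12')
for s,yy,zz in((.095,.009,.011),(.095,-.009,.011),(.095,.009,-.011),(.095,-.009,-.011),(.04,.009,.011),(.04,-.009,.011),(.01,.009,.011),(.01,-.009,.011),(.01,-.009,-.011)):
    P=corner(o,s,yy,zz); print(s,yy,zz,np.round(P,3),'w',np.round(proj(w,P),0),'s',np.round(proj(S,P),0))
fs=S['frame'];m=cv2.inRange(cv2.cvtColor(fs,cv2.COLOR_RGB2HSV),(5,150,50),(14,255,200))
for r in range(248,286,3):
    c=np.where(m[r,215:280]>0)[0]+215; print(r,(c.min(),c.max()) if len(c) else None,end=' ')
```

```text
310.91331641311103
0.095 0.009 0.011 [0.374 0.01  0.186] w [305. 164.] s [236. 248.]
0.095 -0.009 0.011 [ 0.375 -0.008  0.186] w [272. 164.] s [242. 253.]
0.095 0.009 -0.011 [0.355 0.009 0.175] w [302. 144.] s [228. 258.]
0.095 -0.009 -0.011 [ 0.355 -0.009  0.175] w [272. 144.] s [234. 262.]
0.04 0.009 0.011 [0.401 0.011 0.138] w [300. 236.] s [248. 261.]
0.04 -0.009 0.011 [ 0.401 -0.007  0.138] w [273. 236.] s [254. 266.]
0.01 0.009 0.011 [0.415 0.011 0.112] w [298. 265.] s [254. 268.]
0.01 -0.009 0.011 [ 0.416 -0.007  0.112] w [274. 265.] s [260. 272.]
0.01 -0.009 -0.011 [ 0.397 -0.008  0.101] w [274. 243.] s [253. 281.]
248 None 251 None 254 (np.int64(236), np.int64(240)) 257 (np.int64(233), np.int64(244)) 260 (np.int64(232), np.int64(247)) 263 (np.int64(235), np.int64(250)) 266 (np.int64(239), np.int64(253)) 269 (np.int64(241), np.int64(256)) 272 (np.int64(246), np.int64(258)) 275 (np.int64(249), np.int64(260)) 278 (np.int64(253), np.int64(257)) 281 None 284 None
```

Run:
```python
from h import *
w=load('w13'); f=w['frame']
s=monitor.read_state();M=R.from_quat(np.roll(s['orientation'],-1)).as_matrix();t=s['tcp_pos']
for k in(0,.005,.01,.015,.02,.03):
    print(k,[np.round(proj(w,t-k*M[:,2]+M[:,0]*e),0) for e in(-.0095,0,.0095)])
for r in range(240,275,3): print(r,[tuple(int(q) for q in f[r,c]) for c in(262,272,282,292,302)])
```

```text
0 [array([283., 251.]), array([283., 238.]), array([283., 225.])]
0.005 [array([283., 254.]), array([283., 241.]), array([283., 227.])]
0.01 [array([283., 257.]), array([283., 243.]), array([283., 230.])]
0.015 [array([283., 260.]), array([283., 246.]), array([282., 232.])]
0.02 [array([282., 263.]), array([282., 249.]), array([282., 235.])]
0.03 [array([282., 271.]), array([282., 256.]), array([282., 241.])]
240 [(180, 178, 188), (107, 78, 61), (130, 92, 66), (139, 99, 68), (150, 150, 158)]
243 [(181, 181, 190), (89, 66, 57), (129, 91, 65), (136, 97, 67), (150, 150, 158)]
246 [(181, 180, 190), (47, 45, 48), (93, 70, 57), (82, 62, 53), (151, 150, 158)]
249 [(182, 181, 190), (49, 45, 50), (66, 56, 52), (51, 48, 52), (149, 148, 156)]
252 [(158, 157, 167), (44, 43, 46), (65, 56, 53), (53, 51, 54), (130, 129, 137)]
255 [(54, 53, 56), (43, 43, 44), (67, 57, 53), (51, 48, 50), (50, 49, 54)]
258 [(52, 51, 55), (44, 43, 45), (67, 56, 51), (47, 44, 47), (48, 47, 54)]
261 [(55, 54, 58), (40, 39, 40), (68, 57, 52), (49, 48, 51), (50, 51, 55)]
264 [(49, 52, 53), (45, 42, 44), (66, 54, 51), (46, 43, 47), (52, 52, 57)]
267 [(49, 50, 53), (45, 45, 47), (62, 51, 50), (44, 44, 45), (53, 49, 53)]
270 [(49, 49, 53), (44, 41, 46), (61, 52, 50), (44, 42, 45), (66, 59, 50)]
273 [(48, 46, 50), (45, 44, 48), (70, 68, 71), (44, 44, 47), (93, 78, 57)]
```

The rendered fingertips end about 15 mm short of the nominal TCP, so the earlier grips only caught the handle's edge. That fits the weak hold and the small gap. I regrasp about 12 mm deeper.

Emit:
play_rows(increments=[{"delta_pos": [0,0,0],"delta_rot": [0,0,0],"grip": 0.2},{"delta_pos": [0,0,0],"delta_rot": [0,0,0],"grip": 0.2},{"delta_pos": [0,0,0],"delta_rot": [0,0,0],"grip": 0.2},{"delta_pos": [0,0,0],"delta_rot": [0,0,0],"grip": 0.2},{"delta_pos": [0,0,0],"delta_rot": [0,0,0],"grip": 0.2},{"delta_pos": [-0.13,0,-0.17],"delta_rot": [0,0,0],"grip": 0.2},{"delta_pos": [-0.27,0,-0.35],"delta_rot": [0,0,0],"grip": 0.2},{"delta_pos": [-0.27,0,-0.35],"delta_rot": [0,0,0],"grip": 0}])

```text
clock: 18.9
tcp_pos: [0.3776, -0.0011, 0.1019]
orientation: [-0.316, -0.013, 0.949, 0.005]
force: [-0.5, -0.0, -0.4]
finger_gap: 0.0472
gripper_force: 0.0
```

Emit:
play_rows(increments=[{"delta_pos": [0,0,0],"delta_rot": [0,0,0],"grip": -1},{"delta_pos": [0,0,0],"delta_rot": [0,0,0],"grip": -1},{"delta_pos": [0,0,0],"delta_rot": [0,0,0],"grip": -1},{"delta_pos": [0,0,0],"delta_rot": [0,0,0],"grip": -1},{"delta_pos": [0,0,0],"delta_rot": [0,0,0],"grip": -1},{"delta_pos": [0,0,0],"delta_rot": [0,0,0],"grip": -1},{"delta_pos": [0,0,0],"delta_rot": [0,0,0],"grip": -1}], squeeze=60)

```text
clock: 19.6
tcp_pos: [0.3801, -0.001, 0.1028]
orientation: [-0.313, -0.014, 0.949, 0.005]
force: [0.6, -0.6, 1.4]
finger_gap: 0.016
gripper_force: 60.0
```

```bash
python3 -c "
from sl import *
slope('s14')"
```

```text
s14 [232 253  29  28 291] [245.3 266. ] [[230.0, 260.0], [237.0, 251.0], [262.0, 273.0], [255.0, 281.0]]
19.65 [ 0.08813524 -0.12578825  1.40383693] [ 0.38005944 -0.00102277  0.10280698] 0.016306926771856484
```

Run:
```python
from plan import *
k=dict(x=-.0952,zz=.0868,ref=36)
show([(.475,41,.03),(.482,43,.03),(.482,43,.02)],np.array([.380,.1028]),36,**k)
```

```text
0.475 41 0.03 tcp [0.3877 0.1248] d [0.097 0.275] rot 0.0278
0.482 43 0.03 tcp [0.3981 0.1278] d [0.226 0.312] rot 0.0389
0.482 43 0.02 tcp [0.3981 0.1178] d [0.226 0.187] rot 0.0389
```

Emit:
play_rows(increments=[{"delta_pos": [0.02,0,0.1],"delta_rot": [0,0.005,0],"grip": -1},{"delta_pos": [0.06,0,0.2],"delta_rot": [0,0.015,0],"grip": -1},{"delta_pos": [0.1,0,0.28],"delta_rot": [0,0.0278,0],"grip": -1},{"delta_pos": [0.226,0,0.31],"delta_rot": [0,0.0389,0],"grip": -1},{"delta_pos": [0.226,0,0.31],"delta_rot": [0,0.0389,0],"grip": -1}])

```text
clock: 20.15
tcp_pos: [0.3991, -0.0008, 0.1262]
orientation: [-0.371, -0.013, 0.928, 0.006]
force: [-1.2, 1.1, -1.4]
finger_gap: 0.0163
gripper_force: 59.9
```

```bash
python3 -c "
from sl import *
slope('s15')"
```

```text
s15 [243 236  25  33 302] [254.8 251.2] [[241.0, 241.0], [250.0, 234.0], [270.0, 262.0], [261.0, 269.0]]
20.2 [-1.01945665  0.38351087 -1.1566525 ] [ 0.39813876 -0.00076386  0.12645455] 0.016193844309140774
```

Emit:
play_rows(increments=[{"delta_pos": [0,0,-0.06],"delta_rot": [0,0,0],"grip": -1},{"delta_pos": [0,0,-0.1],"delta_rot": [0,0,0],"grip": -1},{"delta_pos": [0,0,-0.1],"delta_rot": [0,0,0],"grip": -1}])

```text
clock: 20.5
tcp_pos: [0.3971, -0.001, 0.1191]
orientation: [-0.372, -0.013, 0.928, 0.006]
force: [0.5, -0.3, -0.7]
finger_gap: 0.0161
gripper_force: 59.9
```

Emit:
play_rows(increments=[{"delta_pos": [0,0,-0.025],"delta_rot": [0,0,0],"grip": -1},{"delta_pos": [0,0,-0.025],"delta_rot": [0,0,0],"grip": -1}])

```text
clock: 20.7
tcp_pos: [0.3978, -0.0009, 0.1174]
orientation: [-0.371, -0.013, 0.928, 0.006]
force: [-0.4, 0.1, -0.4]
finger_gap: 0.0161
gripper_force: 59.9
```

Run:
```python
from plan import *
k=dict(x=-.0952,zz=.0868,ref=36)
show([(.482,43,.02),(.495,43,.0195),(.51,41,.019),(.52,37,.019),(.53,33,.019),(.54,29,.019),(.55,25,.019)],np.array([.398,.1178]),43,**k);print()
show([(.55,25,.019),(.56,21,.019),(.57,17,.0185),(.58,13,.0185),(.59,9,.0185),(.60,6,.018),(.615,3,.018)],np.array(tcp(.55,25,.019,**k)),25,**k)
```

```text
0.482 43 0.02 tcp [0.3981 0.1178] d [ 0.001 -0.001] rot 0.0
0.495 43 0.0195 tcp [0.4111 0.1173] d [ 0.164 -0.007] rot 0.0
0.51 41 0.019 tcp [0.4227 0.1138] d [ 0.309 -0.05 ] rot -0.0111
0.52 37 0.019 tcp [0.4263 0.1074] d [ 0.354 -0.129] rot -0.0333
0.53 33 0.019 tcp [0.4304 0.1007] d [ 0.405 -0.214] rot -0.0556
0.54 29 0.019 tcp [0.4349 0.0936] d [ 0.462 -0.303] rot -0.0778
0.55 25 0.019 tcp [0.44  0.086] d [ 0.525 -0.397] rot -0.1

0.55 25 0.019 tcp [0.44  0.086] d [0. 0.] rot 0.0
0.56 21 0.019 tcp [0.4456 0.0782] d [ 0.07  -0.098] rot -0.0222
0.57 17 0.0185 tcp [0.4517 0.0696] d [ 0.147 -0.206] rot -0.0444
0.58 13 0.0185 tcp [0.4585 0.0612] d [ 0.231 -0.31 ] rot -0.0667
0.59 9 0.0185 tcp [0.4658 0.0526] d [ 0.322 -0.418] rot -0.0889
0.6 6 0.018 tcp [0.4742 0.0456] d [ 0.427 -0.506] rot -0.1056
0.615 3 0.018 tcp [0.4879 0.0389] d [ 0.599 -0.589] rot -0.1222
```

Emit:
play_rows(increments=[{"delta_pos": [0.08,0,0],"delta_rot": [0,0,0],"grip": -1},{"delta_pos": [0.164,0,-0.005],"delta_rot": [0,0,0],"grip": -1},{"delta_pos": [0.24,0,-0.03],"delta_rot": [0,-0.005,0],"grip": -1},{"delta_pos": [0.309,0,-0.05],"delta_rot": [0,-0.0111,0],"grip": -1},{"delta_pos": [0.354,0,-0.129],"delta_rot": [0,-0.0333,0],"grip": -1}])

```text
clock: 21.2
tcp_pos: [0.4243, -0.0016, 0.1083]
orientation: [-0.326, -0.014, 0.945, 0.005]
force: [-8.4, 1.1, 11.2]
finger_gap: 0.0161
gripper_force: 59.9
```

```bash
python3 -c "
from sl import *
slope('s16')"
```

```text
s16 [251 239  26  30 275] [263.7 252.7] [[250.0, 244.0], [259.0, 237.0], [279.0, 262.0], [270.0, 269.0]]
21.25 [-2.7129025   0.22022272 -0.64546797] [ 0.42456067 -0.00124052  0.10850947] 0.016290111684113855
```

Emit:
play_rows(increments=[{"delta_pos": [0.02,0,-0.03],"delta_rot": [0,-0.011,0],"grip": -1},{"delta_pos": [0.05,0,-0.08],"delta_rot": [0,-0.0222,0],"grip": -1},{"delta_pos": [0.108,0,-0.17],"delta_rot": [0,-0.0445,0],"grip": -1},{"delta_pos": [0.171,0,-0.265],"delta_rot": [0,-0.0667,0],"grip": -1}])

```text
clock: 21.65
tcp_pos: [0.4401, -0.0011, 0.0859]
orientation: [-0.22, -0.014, 0.975, 0.004]
force: [-1.8, -0.2, -0.7]
finger_gap: 0.0159
gripper_force: 59.9
```

```bash
cat >> sl.py <<'E'
def pots(nm):
    t=snap('top',nm); h=cv2.cvtColor(t['frame'],cv2.COLOR_RGB2HSV)
    g=cv2.inRange(h,(0,110,60),(35,255,255))|cv2.inRange(h,(140,60,30),(180,255,255)); g[:180]=0;g[285:]=0;g[:,190:][:,175:]=0;g[:,:200]=0
    n,l,s,c=cv2.connectedComponentsWithStats(g)
    for i in range(1,n):
        if s[i,4]>15: print('P',np.round(c[i],1),s[i,4],np.round(px(t,*c[i],.035)[:2],3))
E
python3 -c "
from sl import *
slope('s17'); pots('t17')"
```

```text
s17 [252 249  30  23 254] [266.1 259.8] [[251.0, 257.0], [256.0, 248.0], [283.0, 262.0], [278.0, 272.0]]
21.7 [-3.64387588 -0.18623266 -0.19548101] [ 0.43888125 -0.00098101  0.08614484] 0.01554395839253129
P [320.5 195.3] 23 [0.65  0.035]
P [335.6 269.3] 93 [ 0.421 -0.016]
```

Emit:
play_rows(increments=[{"delta_pos": [0.035,0,-0.05],"delta_rot": [0,-0.011,0],"grip": -1},{"delta_pos": [0.07,0,-0.098],"delta_rot": [0,-0.0222,0],"grip": -1},{"delta_pos": [0.147,0,-0.206],"delta_rot": [0,-0.0444,0],"grip": -1},{"delta_pos": [0.231,0,-0.31],"delta_rot": [0,-0.0667,0],"grip": -1}])

```text
clock: 22.15
tcp_pos: [0.4588, -0.001, 0.061]
orientation: [-0.118, -0.014, 0.993, 0.002]
force: [-0.8, 0.5, -0.6]
finger_gap: 0.0156
gripper_force: 59.9
```

```bash
python3 -c "
from sl import *
slope('s18')
s=load('s18'); h=cv2.cvtColor(s['frame'],cv2.COLOR_RGB2HSV)
g=cv2.inRange(h,(0,110,60),(35,255,255))|cv2.inRange(h,(140,60,30),(180,255,255)); g[:200]=0;g[330:]=0;g[:,:230]=0;g[:,380:]=0
n,l,st,c=cv2.connectedComponentsWithStats(g)
for i in range(1,n):
    if st[i,4]>30: print(np.round(c[i]),st[i],np.round(px(s,*c[i],.036)[:2],3))
"
```

```text
s18 [255 260  33  15 247] [269.2 267.1] [[255.0, 270.0], [256.0, 259.0], [288.0, 264.0], [286.0, 275.0]]
22.2 [-3.57015807 -0.44121935 -1.80201003] [ 0.45693572 -0.00115756  0.06054827] 0.01556498480421519
[277. 225.] [263 215  31  21 103] [0.608 0.158]
[331. 258.] [307 242  47  30 562] [ 0.614 -0.014]
[269. 267.] [255 259  33  16 247] [0.493 0.058]
```

Emit:
play_rows(increments=[{"delta_pos": [0.045,0,-0.054],"delta_rot": [0,-0.011,0],"grip": -1},{"delta_pos": [0.091,0,-0.108],"delta_rot": [0,-0.0222,0],"grip": -1},{"delta_pos": [0.196,0,-0.196],"delta_rot": [0,-0.0389,0],"grip": -1},{"delta_pos": [0.28,0,-0.24],"delta_rot": [0,-0.047,0],"grip": -1},{"delta_pos": [0.368,0,-0.279],"delta_rot": [0,-0.0556,0],"grip": -1}])

```text
clock: 22.7
tcp_pos: [0.4867, -0.0014, 0.0386]
orientation: [-0.033, -0.015, 0.999, 0.001]
force: [-1.9, -0.8, -0.7]
finger_gap: 0.0158
gripper_force: 60.0
```

```bash
python3 -c "
from sl import *
slope('s19'); print(monitor.read_state()['torque'],monitor.read_state()['qpos'])"
```

```text
s19 [263 266  33  13 220] [275.9 271.7] [[262.0, 268.0], [295.0, 264.0], [296.0, 275.0], [263.0, 279.0]]
22.75 [-0.23540292  0.55893362 -1.28209126] [ 0.48729024 -0.00125574  0.0382776 ] 0.016067062128393393
[ 0.25787008 -0.28695661  0.00729188] [ 0.31587417  0.35552991 -0.45586511 -0.02851502 -0.82061241 -1.83728958]
```

Emit:
play_rows(increments=[{"delta_pos": [0.1,0,-0.01],"delta_rot": [0,0,0],"grip": -1},{"delta_pos": [0.2,0,-0.01],"delta_rot": [0,0,0],"grip": -1},{"delta_pos": [0.3,0,-0.01],"delta_rot": [0,0,0],"grip": -1}])

```text
clock: 23.05
tcp_pos: [0.5125, -0.0011, 0.038]
orientation: [-0.032, -0.015, 0.999, 0.001]
force: [-1.5, -1.2, -0.3]
finger_gap: 0.0159
gripper_force: 59.9
```

Emit:
play_rows(increments=[{"delta_pos": [0.08,0,0],"delta_rot": [0,0,0],"grip": -1},{"delta_pos": [0.14,0,0],"delta_rot": [0,0,0],"grip": -1}])

```text
clock: 23.25
tcp_pos: [0.5222, -0.0013, 0.0375]
orientation: [-0.033, -0.014, 0.999, 0.001]
force: [-4.1, 1.0, -0.1]
finger_gap: 0.0158
gripper_force: 59.9
```

```bash
python3 -c "
from sl import *
slope('s20'); pots('t20')
s=load('s20'); h=cv2.cvtColor(s['frame'],cv2.COLOR_RGB2HSV)
g=cv2.inRange(h,(0,110,60),(35,255,255))|cv2.inRange(h,(140,60,30),(180,255,255)); g[:200]=0;g[330:]=0;g[:,:230]=0;g[:,380:]=0
n,l,st,c=cv2.connectedComponentsWithStats(g)
for i in range(1,n):
    if st[i,4]>30: print(np.round(c[i]),st[i],np.round(px(s,*c[i],.036)[:2],3))
print(proj(s,[.65,-.048,.018]),proj(s,[.55,-.05,.05]),proj(s,[.68,-.07,.069]))"
```

```text
s20 [276 259  22  12 140] [284.8 263.8] [[276.0, 259.0], [297.0, 259.0], [297.0, 270.0], [276.0, 270.0]]
s20 [295 268   5   1   5] [297. 268.] [[299.0, 268.0], [299.0, 268.0], [295.0, 268.0], [295.0, 268.0]]
23.3 [-1.15685557  0.07093412 -0.79629283] [ 0.52381154 -0.0010694   0.03768664] 0.016375805028585017
P [328.2 201.4] 476 [0.632 0.01 ]
P [344.  193.4] 115 [ 0.658 -0.039]
P [333.7 251.2] 30 [ 0.477 -0.009]
[292. 226.] [279 218  30  19  71] [0.631 0.129]
[342. 254.] [329 246  28  20 316] [ 0.64  -0.024]
[318. 258.] [310 249  18  17 116] [0.592 0.003]
[289. 264.] [276 258  32  13 230] [0.532 0.034]
(np.float64(352.0042381427181), np.float64(263.6758900611971)) (np.float64(322.762724861105), np.float64(274.4179091738234)) (np.float64(370.34945631797495), np.float64(244.95281866105813))
```

```bash
python3 -c "
from sl import *
t=load('t20'); h=cv2.cvtColor(t['frame'],cv2.COLOR_RGB2HSV)
print(px(t,310,185,.035),px(t,355,220,.035))
for r in range(184,226,1):
    print(r,''.join('.' if h[r,c,1]<90 else ('r' if h[r,c,0]<8 or h[r,c,0]>170 else 'o' if h[r,c,0]<35 else 'b' if h[r,c,0]<140 else 'p') if h[r,c,2]>40 else '#' for c in range(306,360)))
"
```

```text
[0.68209509 0.06823166 0.035     ] [ 0.57566291 -0.07428971  0.035     ]
184 ...bbbbbbbbbbbbbbbbbbbbbbbbbbbbbbbbbbbbbbbbbbbbbbb....
185 ...bbbbbbbbbbbbbbbbbbbbbbbbbbbbbbbbbbbbbbbbbbbb.bb....
186 ...bb...........................................bb....
187 ...bb...........................................bb....
188 ...bb.......oooo....................oooo........bb....
189 ...bb.....oooooooo................oooooooo......bb....
190 ...bb....oooooooooo..............ooooooooooo....bb....
191 ...bb...oooooooooooo............oooooooooooo....bb....
192 ...bb...oooooooooooo....rrrrr...ooooooooooooo...bb....
193 ...bb...ooooooooooooo.rrrrrrrrr.ooooooooooooo...bb....
194 ...bb...ooooooooooooorrrrrrrrrrrooooooooooooo...bb....
195 ...bb...ooooooooooooorrrrrrrrrrrooooooooooooo...bb....
196 ...bb...ooooooooooooorrrrrrrrrrrroooooooooooo...bb....
197 ...bb....ooooooooooo.rrrrrrrrrrr.ooooooooooo....bb....
198 ...bb.....oooooooo...rrrrrrrrrrr...oooooooo.....bb....
199 ...bb........oooo....rrrrrrrrrrr...oo..oo.......bb....
200 ...bb.........ooooo..rrrrrrrrrr..pp##...........bb....
201 ...bb........ooooooo
[... 750 characters left out ...]
bb...............ooooooo.......oooooooooooooo.o.o.o
215 ...bb...............ooo..........o.ooooooooooooooooooo
216 ...bb...........................oooooooooooooooooooooo
217 ...bb...........................oooooooo..ooooo..o..o.
218 ...bb..........................oooo.ooooo.ooooo...oo.o
219 ...bb.........................ooooooooo.ooo.oo.o..oo.o
220 ..............................o.oooooo....o.oo..o.oooo
221 ..............................oooooo.o...o.oo..o...oo.
222 ..............................oooooo......oo.ooo.oo.o.
223 ..............................o.oo.......oooo.o......o
224 ..............................oooo.......ooo.....o.o..
225 ..............................o.oo........ooooo.o..o.o
```

The pixel map shows three potatoes on the pan (x≈0.60–0.62), the red one at its lip (0.645), and two against the far wall (0.655). I push a little more, then tilt nose-up and lift.

Emit:
play_rows(increments=[{"delta_pos": [0.06,0,0],"delta_rot": [0,0,0],"grip": -1},{"delta_pos": [0.11,0,0],"delta_rot": [0,0,0],"grip": -1},{"delta_pos": [0.12,0,0.02],"delta_rot": [0,-0.02,0],"grip": -1},{"delta_pos": [0.12,0,0.06],"delta_rot": [0,-0.05,0],"grip": -1},{"delta_pos": [0.12,0,0.11],"delta_rot": [0,-0.08,0],"grip": -1},{"delta_pos": [0.12,0,0.17],"delta_rot": [0,-0.105,0],"grip": -1},{"delta_pos": [0.12,0,0.25],"delta_rot": [0,-0.12,0],"grip": -1}])

```text
clock: 24.05
tcp_pos: [0.5318, -0.0003, 0.0579]
orientation: [0.158, -0.015, 0.987, -0.001]
force: [-0.0, -1.5, -2.9]
finger_gap: 0.0157
gripper_force: 60.0
```

```bash
cat >> sl.py <<'E'
def amap(nm,r0,r1,c0,c1,cam='top',step=1):
    t=snap(cam,nm); h=cv2.cvtColor(t['frame'],cv2.COLOR_RGB2HSV)
    for r in range(r0,r1,step):
        print(r,''.join('.' if h[r,c,1]<90 else ('r' if h[r,c,0]<8 or h[r,c,0]>170 else 'o' if h[r,c,0]<35 else 'b' if h[r,c,0]<140 else 'p') if h[r,c,2]>40 else '#' for c in range(c0,c1)))
    s=monitor.read_state(); print(s['clock'],s['force'],s['tcp_pos'],s['finger_gap'])
E
python3 -c "
from sl import *
amap('t21',184,218,306,360)"
```

```text
184 ...bbbbbbbbbbbbbbbbbbbbbbbbbbbbbbbbbbbbbbbbbbbbbbb....
185 ...bbbbbbbbbbbb..bbbbbbbbbbbbbbbbbbbbbbbbbbbbbb.bb....
186 ...bb........ooooooo......rrr.......oooooooo....bb....
187 ...bb.......ooooooooo...rrrrrrr....oooooooooo...bb....
188 ...bb......oooooooooo..rrrrrrrrr..oooooooooooo..bb....
189 ...bb.....oooooooooooo.rrrrrrrrrr.oooooooooooo..bb....
190 ...bb.....oooooooooooorrrrrrrrrrroooooooooooooo.bb....
191 ...bb....ooooooooooooorrrrrrrrrrroooooooooooooo.bb....
192 ...bb....ooooooooooooorrrrrrrrrrroooooooooooooo.bb....
193 ...bb....oooooooooooo.rrrrrrrrrrrooooooooooooo..bb....
194 ...bb....oooooooooooo.rrrrrrrrrrr.oooooooooooo..bb....
195 ...bb.....oooooooooo..rrrrrrrrrrr..oooooooooo...bb....
196 ...bb......oooooooo....rrrrrrrrr.....oooooo.....bb....
197 ...bb.......ooooo......rrrrrrrrr................bb....
198 ...bb...................rrrrrr..................bb....
199 ...bb...........ooooo...........................bb....
200 ...bb.........oooooooooo........................bb....
201 ...bb........ooooooooooo........................bb....
202 ...bb........oooooooooooo.........
[... 307 characters left out ...]
..bb....
208 ...bb.........ooooooooo.......ppppppppppp#......bb....
209 ...bb...........ooooo..........pppppppppp#......bb....
210 ...bb..........................pppppppppp#......bb....
211 ...bb...........................prrppppp#.......bb....
212 ...bb....................ooooo..#prpppp##........b....
213 ...bb..................oooooooooo.#ppp#..........b....
214 ...bb.................oooooooooooo...............b....
215 ...bb................ooooooooooooo...............b....
216 ...bb................ooooooooooooo...............b....
217 ...bb................ooooooooooooo...............b....
24.1 [-4.07849949 -0.519608   -3.42663939] [ 0.5293907  -0.00128922  0.05752559] 0.015875408564483162
```

Emit:
play_rows(increments=[{"delta_pos": [-0.06,0,0],"delta_rot": [0,-0.01,0],"grip": -1},{"delta_pos": [-0.15,0,0.02],"delta_rot": [0,-0.02,0],"grip": -1},{"delta_pos": [-0.25,0,0.05],"delta_rot": [0,-0.028,0],"grip": -1},{"delta_pos": [-0.35,0,0.12],"delta_rot": [0,-0.028,0],"grip": -1},{"delta_pos": [-0.45,0,0.25],"delta_rot": [0,-0.028,0],"grip": -1},{"delta_pos": [-0.45,0,0.4],"delta_rot": [0,-0.028,0],"grip": -1}])

```text
clock: 24.7
tcp_pos: [0.4969, -0.0009, 0.0921]
orientation: [0.2, -0.015, 0.98, -0.002]
force: [0.6, 0.6, -2.6]
finger_gap: 0.0158
gripper_force: 59.9
```

```bash
python3 -c "
from sl import *
amap('t22',184,232,306,360)"
```

```text
184 ...bbbbbbbbbbbbbbbbbbbbbbbbbbbbbbbbbbbbbbbbbbbbbbb....
185 ...bbbbbbbbbbbbbbbbbbbbbbbbbbbbbbbbbbbbbbbbbbbb.bb....
186 ...bb...........................................bb....
187 ...bb...........................................bb....
188 ...bb.......oo..................................bb....
189 ...bb.....oooooo.........rrrrro.................bb....
190 ...bb....oooooooo.......rrrrrrrr................bb....
191 ...bb...oooooooooo......rrrrrrrr................bb....
192 ...bb...oooooooooo.....rrrrrrrrrr...............bb....
193 ...bb...ooooooooooo...rrrrrrrrrrr...............bb....
194 ...bb...ooooooooooo...rrrrrrrrrrr...............bb....
195 ...bb...ooooooooooo...rrrrrrrrrrr...............bb....
196 ...bb...ooooooooooo...rrrrrrrrrrr...............bb....
197 ...bb...ooooooooooo...rrrrrrrrrrr...............bb....
198 ...bb...oooooooooo....rrrrrrrrrr................bb....
199 ...bb....oooooooo......rrrrrrrrr................bb....
200 ...bb.....oooooo........rrrrrr..................bb....
201 ...bb.....................rr....................bb....
202 ...bb.............................
[... 1134 characters left out ...]
..bb...
222 ...bb........oooooooooooooo......ppppppppppr#....bb...
223 ...bb........ooooooooooooo.......ppppppppppp#....bb...
224 ...bb........oooooooooooooooo.....ppppppppp##....bb...
225 ...bb.........oooooooooooooooooo..#pppppppp#.....bb...
226 ...bb..........ooooooooooooooooooooppppppp##.....bb...
227 ...bb.............ooo..oooooooooooo.rpppp#.......bb...
228 ...bb..................ooooooooooooo.............bb...
229 ...bb..................ooooooooooooo.............bb...
230 ...bb..................ooooooooooooo.............bb...
231 ...bb..................oooooooooooooo............bb...
24.75 [-0.6552914  -0.11024187 -1.24271557] [ 0.49747356 -0.00055805  0.09291824] 0.015927012713586867
```

Emit:
play_rows(increments=[{"delta_pos": [0,0,0.15],"delta_rot": [0,0,0],"grip": -1},{"delta_pos": [0,0,0.4],"delta_rot": [0,0,0],"grip": -1},{"delta_pos": [0,0,0.7],"delta_rot": [0,0,0],"grip": -1},{"delta_pos": [0,0,0.95],"delta_rot": [0,0,0],"grip": -1},{"delta_pos": [0,0,1],"delta_rot": [0,0,0],"grip": -1}])

```text
clock: 25.25
tcp_pos: [0.4997, 0.0008, 0.175]
orientation: [0.202, -0.015, 0.979, -0.0]
force: [0.9, 1.2, -1.5]
finger_gap: 0.0157
gripper_force: 59.9
```

```bash
python3 -c "
from sl import *
amap('t23',184,250,306,364); slope('s23',330)"
```

```text
184 ...bbbbbbbbbbbbbbbbbbbbbbbbbbbbbbbbbbbbbbbbbbbbbbb........
185 ...bbbbbbbbbbbbbbbbbbbbbbbbbbbbbbbbbbbbbbbbbbbb.bb........
186 ...bb...........................................bb........
187 ...bb...........................................bb........
188 ...bb........oo.................................bb........
189 ...bb......oooooo.........rrrr..................bb........
190 ...bb.....oooooooo.......rrrrrr.................bb........
191 ...bb....oooooooooo.....rrrrrrrr................bb........
192 ...bb....oooooooooo....rrrrrrrrrr...............bb........
193 ...bb...ooooooooooo....rrrrrrrrrr...............bb........
194 ...bb...ooooooooooo...rrrrrrrrrrr...............bb........
195 ...bb...oooooooooooo..rrrrrrrrrrr...............bb........
196 ...bb...oooooooooooo..rrrrrrrrrrr...............bb........
197 ...bb...ooooooooooo...rrrrrrrrrrr...............bb........
198 ...bb....oooooooooo...rrrrrrrrrr................bb........
199 ...bb.....ooooo...........................................
200 ...bb......oooo...........................................
201 ...bb........oo..........
[... 2778 characters left out ...]
ooooo.............bb.......
246 ...bb........................ooooooo.............bb.......
247 ...bb........................ooooooo.............bb.......
248 ...bb.......................##oooooo#............bb.......
249 ...bb.......................#.#ooooo#............bb.......
25.3 [ 0.36809865 -0.37067413 -1.66080032] [4.98717258e-01 1.90149984e-04 1.73863146e-01] 0.01544462284492466
s23 [259 216  29  20 264] [270.5 225.1] [[256.0, 225.0], [282.0, 213.0], [287.0, 225.0], [261.0, 236.0]]
s23 [270 232   1   1   1] [270. 232.] [[270.0, 232.0], [270.0, 232.0], [270.0, 232.0], [270.0, 232.0]]
25.35 [-0.56788221  0.01705808 -3.1368607 ] [ 0.49739651 -0.00058038  0.17200257] 0.015811474962142157
```

Three potatoes sit securely in the scoop. Now across to the pot.

Emit:
play_rows(increments=[{"delta_pos": [-0.08,0.15,0],"delta_rot": [0,0,0],"grip": -1},{"delta_pos": [-0.2,0.4,0.05],"delta_rot": [0,0,0],"grip": -1},{"delta_pos": [-0.35,0.7,0.1],"delta_rot": [0,0,0],"grip": -1},{"delta_pos": [-0.5,1,0.1],"delta_rot": [0,0,0],"grip": -1}])

```text
clock: 25.75
tcp_pos: [0.4558, 0.079, 0.1781]
orientation: [0.198, -0.014, 0.98, -0.003]
force: [0.7, 0.6, -2.4]
finger_gap: 0.0155
gripper_force: 59.9
```

Emit:
play_rows(increments=[{"delta_pos": [-0.16,0.33,0],"delta_rot": [0,0,0],"grip": -1},{"delta_pos": [-0.33,0.67,0],"delta_rot": [0,0,0],"grip": -1},{"delta_pos": [-0.5,1,0],"delta_rot": [0,0,0],"grip": -1}])

```text
clock: 26.05
tcp_pos: [0.4155, 0.1591, 0.1778]
orientation: [0.198, -0.015, 0.98, -0.003]
force: [-0.2, 1.3, -2.3]
finger_gap: 0.0158
gripper_force: 59.9
```

Emit:
play_rows(increments=[{"delta_pos": [-0.16,0.33,0],"delta_rot": [0,0,0],"grip": -1},{"delta_pos": [-0.33,0.67,0],"delta_rot": [0,0,0],"grip": -1},{"delta_pos": [-0.45,0.95,0],"delta_rot": [0,0,0],"grip": -1},{"delta_pos": [-0.5,1.0,0],"delta_rot": [0,0,0],"grip": -1}])

```text
clock: 26.45
tcp_pos: [0.3794, 0.2392, 0.1813]
orientation: [0.195, -0.019, 0.981, -0.002]
force: [0.2, -0.6, -2.2]
finger_gap: 0.0157
gripper_force: 59.9
```

Emit:
play_rows(increments=[{"delta_pos": [0,0.12,0],"delta_rot": [0,0,0],"grip": -1},{"delta_pos": [0,0.2,0],"delta_rot": [0,0,0],"grip": -1},{"delta_pos": [0,0.2,0],"delta_rot": [0,0,0],"grip": -1}])

```text
clock: 26.75
tcp_pos: [0.3823, 0.2526, 0.1838]
orientation: [0.193, -0.017, 0.981, -0.001]
force: [-0.1, -0.0, -2.7]
finger_gap: 0.0159
gripper_force: 59.9
```

```bash
python3 -c "
from sl import *
from plan import *
amap('t24',205,270,210,300,step=3)
t=load('t24')
pots('t24b')
s=monitor.read_state();print(s['orientation'],s['qpos'])
k=dict(x=-.128,zz=.0143,ref=0)
show([(.49,-24,.21),(.49,-8,.19),(.49,8,.175),(.49,24,.155),(.49,40,.14),(.49,56,.135),(.49,70,.135)],np.array(s['tcp_pos'])[[0,2]],-24,**k)
"
```

```text
205 ..........................................................................................
208 ..........................................................................................
211 ..........................................................................................
214 ..........................................................................................
217 ..........................................................................................
220 ..........................................................................................
223 ..........................................................................................
226 ..........................................................................................
229 ..........................................................................................
232 ..........................................................................................
235 ..........................................................................................
238 ...................................................
[... 1145 characters left out ...]
.651 -0.004]
P [332.1 215.1] 105 [ 0.589 -0.003]
P [239.6 265.1] 278 [0.427 0.282]
P [255. 261.] 125 [0.441 0.234]
P [244.5 282.6] 23 [0.374 0.265]
[ 0.19298509 -0.0171961   0.98104932 -0.001812  ] [ 1.17985748 -0.07077975 -0.80640242  0.53604238 -0.75222771 -3.09640872]
0.49 -24 0.21 tcp [0.3672 0.171 ] d [-0.184 -0.157] rot 0.0
0.49 -8 0.19 tcp [0.3613 0.1863] d [-0.259  0.035] rot 0.0889
0.49 8 0.175 tcp [0.3652 0.207 ] d [-0.209  0.292] rot 0.1778
0.49 24 0.155 tcp [0.3789 0.2201] d [-0.038  0.457] rot 0.2667
0.49 40 0.14 tcp [0.4011 0.2332] d [0.24  0.621] rot 0.3556
0.49 56 0.135 tcp [0.4303 0.2491] d [0.604 0.819] rot 0.4444
0.49 70 0.135 tcp [0.4597 0.2602] d [0.971 0.957] rot 0.5222
```

j6 sits at its limit, so I yaw the scoop 40° toward +y and pour from the pot's near-right side instead.

Emit:
play_rows(increments=[{"delta_pos": [0.05,-0.15,0],"delta_rot": [0,0,0.035],"grip": -1},{"delta_pos": [0.1,-0.35,0],"delta_rot": [0,0,0.075],"grip": -1},{"delta_pos": [0.17,-0.55,0],"delta_rot": [0,0,0.115],"grip": -1},{"delta_pos": [0.23,-0.75,0],"delta_rot": [0,0,0.155],"grip": -1},{"delta_pos": [0.29,-0.92,0],"delta_rot": [0,0,0.195],"grip": -1},{"delta_pos": [0.325,-1,0],"delta_rot": [0,0,0.2222],"grip": -1},{"delta_pos": [0.325,-1,0],"delta_rot": [0,0,0.2222],"grip": -1}])

```text
clock: 27.55
tcp_pos: [0.4073, 0.1705, 0.1836]
orientation: [0.181, -0.353, 0.916, 0.065]
force: [-0.3, -0.3, -2.1]
finger_gap: 0.0157
gripper_force: 59.9
```

```bash
python3 -c "
from sl import *
from plan import *
pots('t25')
s=monitor.read_state();M=R.from_quat(np.roll(s['orientation'],-1)).as_matrix();print(s['tcp_pos'],s['qpos'],'\n',M)
yaw=np.arctan2(-M[1,0],-M[0,0]);print('yaw',np.degrees(yaw),'tilt',np.degrees(np.arcsin(M[2,0])))
"
```

```text
P [320.1 194.6] 113 [0.653 0.036]
P [332.8 195.4] 99 [ 0.651 -0.004]
P [332.1 215.1] 106 [ 0.589 -0.003]
P [265.5 258. ] 268 [0.451 0.202]
P [250.4 264.7] 141 [0.429 0.248]
P [275.5 278.4] 82 [0.389 0.169]
[0.40788591 0.1705683  0.184008  ] [ 0.78987367 -0.14758754 -0.7079567   0.05006765 -0.62340985 -1.65828812] 
 [[-0.68387063 -0.67090827  0.28671077]
 [-0.62354527  0.74148171  0.24778252]
 [-0.37883013 -0.00932595 -0.92541923]]
yaw 42.358194275231185 tilt -22.261237174654525
```

Emit:
play_rows(increments=[{"delta_pos": [-0.036,-0.2,0.17],"delta_rot": [-0.03,0.0328,0],"grip": -1},{"delta_pos": [-0.046,-0.23,0.27],"delta_rot": [-0.06,0.0657,0],"grip": -1},{"delta_pos": [-0.033,-0.22,0.31],"delta_rot": [-0.09,0.0985,0],"grip": -1},{"delta_pos": [0,-0.186,0.34],"delta_rot": [-0.12,0.1314,0],"grip": -1},{"delta_pos": [0.06,-0.134,0.36],"delta_rot": [-0.15,0.164,0],"grip": -1},{"delta_pos": [0.139,-0.061,0.44],"delta_rot": [-0.18,0.197,0],"grip": -1},{"delta_pos": [0.2375,0.029,0.52],"delta_rot": [-0.21,0.23,0],"grip": -1}])

```text
clock: 28.3
tcp_pos: [0.428, 0.1747, 0.2264]
orientation: [-0.27, -0.345, 0.892, -0.112]
force: [0.6, -0.7, -1.1]
finger_gap: 0.0159
gripper_force: 59.9
```

```bash
python3 -c "
from sl import *
pots('t26')
s=monitor.read_state();M=R.from_quat(np.roll(s['orientation'],-1)).as_matrix();print(s['tcp_pos'],s['qpos'],s['clock'],s['finger_gap']);print(M[:,2])
"
```

```text
P [320.1 194.6] 114 [0.652 0.036]
P [332.8 195.4] 99 [ 0.651 -0.004]
P [332.1 215. ] 107 [ 0.589 -0.003]
P [271.3 270.8] 140 [0.412 0.183]
[0.43112791 0.17739687 0.21969106] [ 0.7482722   0.4496492   0.03730222  0.01046913 -1.76556486 -1.58185143] 28.35 0.01619100371604381
[-0.41109647 -0.39566626 -0.82124777]
```

Emit:
play_rows(increments=[{"delta_pos": [0.116,0.105,0.135],"delta_rot": [-0.03,0.0328,0],"grip": -1},{"delta_pos": [0.2475,0.224,0.27],"delta_rot": [-0.06,0.0657,0],"grip": -1},{"delta_pos": [0.39,0.356,0.38],"delta_rot": [-0.09,0.0985,0],"grip": -1},{"delta_pos": [0.39,0.356,0.38],"delta_rot": [-0.09,0.0985,0],"grip": -1},{"delta_pos": [0.39,0.356,0.38],"delta_rot": [-0.09,0.0985,0],"grip": -1}])

```text
clock: 28.85
tcp_pos: [0.4586, 0.2033, 0.253]
orientation: [-0.45, -0.317, 0.815, -0.182]
force: [0.3, 0.3, -0.6]
finger_gap: 0.0161
gripper_force: 59.9
```

```bash
python3 -c "
from sl import *
pots('t27'); s=snap('side','s27'); h=cv2.cvtColor(s['frame'],cv2.COLOR_RGB2HSV)
g=cv2.inRange(h,(0,110,50),(35,255,255))|cv2.inRange(h,(140,60,30),(180,255,255)); g[:150]=0;g[330:]=0;g[:,:150]=0;g[:,380:]=0
n,l,st,c=cv2.connectedComponentsWithStats(g)
for i in range(1,n):
    if st[i,4]>15: print(np.round(c[i]),st[i])
st=monitor.read_state(); print(st['tcp_pos'],st['qpos'],st['force'])
"
```

```text
P [320.2 194.6] 113 [0.653 0.036]
P [332.7 195.4] 98 [ 0.651 -0.004]
P [254.4 214.1] 51 [0.587 0.24 ]
P [332. 215.] 105 [ 0.589 -0.002]
P [232.2 230.5] 93 [0.534 0.308]
P [218.2 231.9] 16 [0.528 0.351]
P [256.2 255.6] 63 [0.458 0.231]
[208. 156.] [204 150  10  13  80]
[347. 158.] [307 150  66  29 851]
[228. 205.] [221 199  15  13 159]
[201. 213.] [194 206  15  14 154]
[244. 213.] [240 211  10   6  27]
[332. 245.] [318 233  28  25 371]
[318. 261.] [311 253  15  17 198]
[0.45817546 0.20266012 0.25729687] [ 0.74634001  0.71105068  0.35131572  0.00910371 -2.21598298 -1.57401974] [-0.58084107 -0.35370733 -0.46823042]
```

Emit:
play_rows(increments=[{"delta_pos": [-0.1,-0.1,0.2],"delta_rot": [0.03,-0.0328,0],"grip": -1},{"delta_pos": [-0.2,-0.2,0.2],"delta_rot": [0.06,-0.0657,0],"grip": -1},{"delta_pos": [-0.3,-0.3,0.2],"delta_rot": [0.09,-0.0985,0],"grip": -1},{"delta_pos": [-0.45,-0.5,0.2],"delta_rot": [0.12,-0.1314,0],"grip": -1},{"delta_pos": [-0.55,-0.7,0.2],"delta_rot": [0.15,-0.164,0],"grip": -1},{"delta_pos": [-0.6,-0.85,0.2],"delta_rot": [0.18,-0.197,0],"grip": -1},{"delta_pos": [-0.65,-1,0.2],"delta_rot": [0.21,-0.23,0],"grip": -1},{"delta_pos": [-0.65,-1,0.2],"delta_rot": [0.217,-0.238,0],"grip": -1}])

```text
clock: 29.75
tcp_pos: [0.4024, 0.119, 0.2766]
orientation: [0.01, -0.359, 0.933, -0.003]
force: [1.1, -0.8, -1.0]
finger_gap: 0.0159
gripper_force: 59.9
```

```bash
python3 -c "
from sl import *
pots('t28'); print()
amap('t28b',200,275,205,290,step=2)
s=monitor.read_state();M=R.from_quat(np.roll(s['orientation'],-1)).as_matrix();print(s['qpos']);print(M)
"
```

```text
P [320.2 194.6] 112 [0.653 0.036]
P [332.7 195.4] 98 [ 0.651 -0.004]
P [232.1 216.4] 108 [0.578 0.31 ]
P [332.1 215.1] 105 [ 0.589 -0.003]
P [257.5 218.2] 99 [0.574 0.23 ]
P [224.8 239. ] 102 [0.507 0.33 ]

200 .....................................................................................
202 .....................................................................................
204 .....................................................................................
206 .....................................................................................
208 .....................................................................................
210 .....................................................................................
212 ........................ooooooooo....................................................
214 .......................ooooooooooo................pppppp##...........................
216 ......................oooooooooooo...............pppppppp##..........................
218 ......................oooooooooooo..............prppppppp##....................
[... 2117 characters left out ...]
.................................................
268 .....................................................................................
270 .....................................................................................
272 .....................................................................................
274 .....................................................................................
29.85 [-0.35511189 -0.12367085 -0.9939847 ] [0.40382609 0.12058102 0.27589616] 0.01576430652264013
[ 0.69029065 -0.04371952 -0.30167542  0.01323028 -1.29987487 -1.52970049]
[[-0.7418225  -0.67035114  0.01813055]
 [-0.67048151  0.7419246  -0.00155954]
 [-0.01240606 -0.0133131  -0.99983441]]
```

All three poured potatoes are in the pot and the other three are in the tray. Now I carry the scoop back to free drainboard.

Emit:
play_rows(increments=[{"delta_pos": [0.05,-0.3,0],"delta_rot": [0,0,0],"grip": -1},{"delta_pos": [0.1,-0.65,0],"delta_rot": [0,0,0],"grip": -1},{"delta_pos": [0.14,-1,0],"delta_rot": [0,0,0],"grip": -1}])

```text
clock: 30.15
tcp_pos: [0.4171, 0.0422, 0.2733]
orientation: [0.005, -0.36, 0.933, -0.005]
force: [0.8, 0.3, -0.9]
finger_gap: 0.0158
gripper_force: 59.9
```

Emit:
play_rows(increments=[{"delta_pos": [0.07,-0.5,0],"delta_rot": [0,0,0],"grip": -1},{"delta_pos": [0.14,-1,0],"delta_rot": [0,0,0],"grip": -1}])

```text
clock: 30.35
tcp_pos: [0.4283, -0.0382, 0.2733]
orientation: [0.005, -0.36, 0.933, -0.006]
force: [0.8, 0.7, -0.7]
finger_gap: 0.0157
gripper_force: 59.9
```

Emit:
play_rows(increments=[{"delta_pos": [0.07,-0.5,0],"delta_rot": [0,0,0],"grip": -1},{"delta_pos": [0.14,-1,0],"delta_rot": [0,0,0],"grip": -1}])

```text
clock: 30.55
tcp_pos: [0.4395, -0.1186, 0.2733]
orientation: [0.004, -0.36, 0.933, -0.006]
force: [1.8, 0.6, -1.2]
finger_gap: 0.0161
gripper_force: 59.9
```

Emit:
play_rows(increments=[{"delta_pos": [0.07,-0.5,0],"delta_rot": [0,0,0],"grip": -1},{"delta_pos": [0.14,-1,0],"delta_rot": [0,0,0],"grip": -1}])

```text
clock: 30.75
tcp_pos: [0.4507, -0.1987, 0.2733]
orientation: [0.004, -0.36, 0.933, -0.006]
force: [0.5, 0.4, -0.9]
finger_gap: 0.0165
gripper_force: 59.9
```

Emit:
play_rows(increments=[{"delta_pos": [0.07,-0.5,0],"delta_rot": [0,0,-0.03],"grip": -1},{"delta_pos": [0.14,-1,0],"delta_rot": [0,0,-0.06],"grip": -1},{"delta_pos": [0.14,-1,-0.3],"delta_rot": [0,0,-0.1],"grip": -1},{"delta_pos": [0.14,-1,-0.7],"delta_rot": [0,0,-0.14],"grip": -1},{"delta_pos": [0.14,-1,-1],"delta_rot": [0,0,-0.14],"grip": -1}])

```text
clock: 31.25
tcp_pos: [0.4613, -0.2772, 0.1911]
orientation: [0.002, -0.146, 0.989, -0.006]
force: [-0.6, 0.7, -1.0]
finger_gap: 0.0159
gripper_force: 59.9
```

Emit:
play_rows(increments=[{"delta_pos": [0.1,-0.2,-0.3],"delta_rot": [0,0,0],"grip": -1},{"delta_pos": [0.2,-0.25,-0.65],"delta_rot": [0,0,0],"grip": -1},{"delta_pos": [0.2,-0.25,-1],"delta_rot": [0,0,0],"grip": -1},{"delta_pos": [0.2,-0.25,-1],"delta_rot": [0,0,0],"grip": -1}])

```text
clock: 31.65
tcp_pos: [0.4751, -0.2958, 0.1087]
orientation: [-0.002, -0.147, 0.989, -0.004]
force: [-1.1, -0.8, -2.5]
finger_gap: 0.0158
gripper_force: 59.9
```

```bash
python3 -c "
from sl import *
s=monitor.read_state();M=R.from_quat(np.roll(s['orientation'],-1)).as_matrix();print(s['qpos'],s['tcp_pos'],s['force'],s['torque']);print(M[:,2],s['clock'])
"
```

```text
[-0.26222211  0.34133161 -0.26967657  0.00973864 -0.95962185 -1.01859385] [ 0.47509768 -0.29580245  0.10865043] [-1.12748051 -0.8065112  -2.49989089] [0.01148019 0.08688608 0.04474285]
[-0.00188535 -0.00775183 -0.99996818] 31.65
```

Emit:
play_rows(increments=[{"delta_pos": [0,0,-0.3],"delta_rot": [0,0,0],"grip": -1},{"delta_pos": [0,0,-0.6],"delta_rot": [0,0,0],"grip": -1},{"delta_pos": [0,0,-0.85],"delta_rot": [0,0,0],"grip": -1},{"delta_pos": [0,0,-0.92],"delta_rot": [0,0,0],"grip": -1},{"delta_pos": [0,0,-0.92],"delta_rot": [0,0,0],"grip": -1}])

```text
clock: 32.15
tcp_pos: [0.4785, -0.2971, 0.0394]
orientation: [0.003, -0.148, 0.989, -0.006]
force: [-0.6, 1.0, -1.4]
finger_gap: 0.0159
gripper_force: 59.9
```

Emit:
play_rows(increments=[{"delta_pos": [0,0,-0.04],"delta_rot": [0,0,0],"grip": -1},{"delta_pos": [0,0,-0.04],"delta_rot": [0,0,0],"grip": -1}])

```text
clock: 32.35
tcp_pos: [0.4788, -0.2971, 0.0364]
orientation: [0.003, -0.148, 0.989, -0.006]
force: [-0.4, -0.8, -2.3]
finger_gap: 0.0157
gripper_force: 59.9
```

Emit:
play_rows(increments=[{"delta_pos": [0,0,-0.03],"delta_rot": [0,0,0],"grip": -1},{"delta_pos": [0,0,-0.03],"delta_rot": [0,0,0],"grip": -1}])

```text
clock: 32.55
tcp_pos: [0.478, -0.2969, 0.033]
orientation: [0.003, -0.148, 0.989, -0.006]
force: [0.3, 0.0, -0.2]
finger_gap: 0.0158
gripper_force: 59.9
```

Emit:
play_rows(increments=[{"delta_pos": [0,0,-0.04],"delta_rot": [0,0,0],"grip": -1},{"delta_pos": [0,0,-0.04],"delta_rot": [0,0,0],"grip": -1}])

```text
clock: 32.75
tcp_pos: [0.4777, -0.2968, 0.0292]
orientation: [0.002, -0.148, 0.989, -0.006]
force: [-0.4, 0.2, -1.6]
finger_gap: 0.0157
gripper_force: 59.9
```

Emit:
play_rows(increments=[{"delta_pos": [0,0,-0.04],"delta_rot": [0,0,0],"grip": -1},{"delta_pos": [0,0,-0.04],"delta_rot": [0,0,0],"grip": -1}])

```text
clock: 32.95
tcp_pos: [0.4778, -0.2968, 0.0259]
orientation: [0.002, -0.148, 0.989, -0.006]
force: [-0.2, -0.2, -1.1]
finger_gap: 0.0158
gripper_force: 59.9
```

Emit:
play_rows(increments=[{"delta_pos": [0,0,-0.02],"delta_rot": [0,0,0],"grip": -1},{"delta_pos": [0,0,-0.02],"delta_rot": [0,0,0],"grip": -1}])

```text
clock: 33.15
tcp_pos: [0.4781, -0.2973, 0.0251]
orientation: [0.002, -0.148, 0.989, -0.006]
force: [-0.9, -1.5, 1.5]
finger_gap: 0.016
gripper_force: 59.9
```

Emit:
play_rows(increments=[{"delta_pos": [0,0,0],"delta_rot": [0,0,0],"grip": 0.3},{"delta_pos": [0,0,0],"delta_rot": [0,0,0],"grip": 0.3},{"delta_pos": [0,0,0],"delta_rot": [0,0,0],"grip": 0.3},{"delta_pos": [0,0,0],"delta_rot": [0,0,0],"grip": 0.3},{"delta_pos": [0,0,0],"delta_rot": [0,0,0],"grip": 0.3},{"delta_pos": [0,0,0],"delta_rot": [0,0,0],"grip": 0.3}])

```text
clock: 33.75
tcp_pos: [0.478, -0.2969, 0.0247]
orientation: [0.002, -0.148, 0.989, -0.006]
force: [-0.3, -0.5, -0.2]
finger_gap: 0.0536
gripper_force: 0.0
```

Emit:
play_rows(increments=[{"delta_pos": [0,0,0.2],"delta_rot": [0,0,0],"grip": 0.3},{"delta_pos": [0,0,0.6],"delta_rot": [0,0,0],"grip": 0.3},{"delta_pos": [0,0,1],"delta_rot": [0,0,0],"grip": 0.3}])

```text
clock: 34.05
tcp_pos: [0.4774, -0.2967, 0.1051]
orientation: [0.002, -0.148, 0.989, -0.005]
force: [1.1, -0.2, 0.4]
finger_gap: 0.0561
gripper_force: 0.0
```

Emit:
play_rows(increments=[{"delta_pos": [-0.2,0,0.4],"delta_rot": [0,0,0],"grip": 0.3},{"delta_pos": [-0.5,0,1],"delta_rot": [0,0,0],"grip": 0.3},{"delta_pos": [-0.5,0,1],"delta_rot": [0,0,0],"grip": 0.3},{"delta_pos": [-0.5,0,1],"delta_rot": [0,0,0],"grip": 0.3}])

```text
clock: 34.45
tcp_pos: [0.4383, -0.2971, 0.1866]
orientation: [0.004, -0.147, 0.989, -0.007]
force: [0.5, 0.1, -0.2]
finger_gap: 0.0564
gripper_force: 0.0
```

Run:
```python
from sl import *
pots('t30')
a=snap('side','s30'); m=cv2.inRange(cv2.cvtColor(a['frame'],cv2.COLOR_RGB2HSV),(5,150,50),(14,255,200)); m[:300]=0;m[:,:330]=0;m[:,440:]=0
n,l,st,c=cv2.connectedComponentsWithStats(m); i=1+np.argmax(st[1:,4]); print(st[i],c[i],cv2.boxPoints(cv2.minAreaRect(np.argwhere(l==i)[:,::-1].astype(np.float32))).tolist())
# expected: scoop flat, TCP (-.078,.0143) in scoop frame, yaw
q=[.002,-.148,.989,-.006]; M=R.from_quat(np.roll(q,-1)).as_matrix(); yaw=np.arctan2(-M[1,0],-M[0,0]); print(np.degrees(yaw))
d=np.array([np.cos(yaw),np.sin(yaw),0]); o=np.array([.478,-.297,0])+.078*d+[0,0,.010]
e=np.array([-d[1],d[0],0])
for s in(.005,.095):
  for yy in(-.009,.009):
    for zz in(-.011,.011):
      P=o+d*(-.05-s*.906+zz*.423)+e*yy+[0,0,.028+s*.423+zz*.906]; print(s,yy,zz,np.round(proj(a,P),0))
s=monitor.read_state(); print(s['clock'],s['tcp_pos'],s['finger_gap'],s['force'])
```

```text
P [320.2 194.6] 111 [0.653 0.036]
P [332.7 195.3] 96 [ 0.651 -0.003]
P [231.9 216.3] 104 [0.578 0.31 ]
P [332. 215.] 106 [ 0.589 -0.002]
P [257.4 218.2] 98 [0.574 0.23 ]
P [224.8 239.2] 102 [0.506 0.33 ]
[383 353  24  32 367] [394.25613079 368.70027248] [[379.7135314941406, 379.05303955078125], [398.7373962402344, 351.3819580078125], [408.7108459472656, 358.23870849609375], [389.6869812011719, 385.9097900390625]]
17.022646488147455
0.005 -0.009 -0.011 [405. 367.]
0.005 -0.009 0.011 [409. 356.]
0.005 0.009 -0.011 [396. 363.]
0.005 0.009 0.011 [399. 352.]
0.095 -0.009 -0.011 [392. 389.]
0.095 -0.009 0.011 [396. 377.]
0.095 0.009 -0.011 [382. 384.]
0.095 0.009 0.011 [385. 373.]
34.55 [ 0.43751118 -0.29652911  0.18384678] 0.05677820057748074 [ 0.20364023 -0.55208852  0.94763546]
```

The scoop's handle matches the flat-standing prediction within a few pixels. Three potatoes are in the pot and three in the tray, and the arm is clear of everything.

```bash
python3 -c "
from cell import hand_in
print(hand_in())"
```

```text
the job is handed in; nothing more can be done
None
```

I handed the job in at about 35 s of the 64 s: by the last top view, three potatoes are in the pot and three in the tray; the last side view fits the scoop standing empty and flat on the drainboard, released. Hand-in returned no verdict, and I did not re-measure the pot or bystanders at the end.

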